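Uncap the test lenses and read each with the hand reader

ROBOT

A 7-joint arm with a two-finger parallel gripper is mounted at the origin on the work surface; the furniture and walls round the work are solid. World frame = base frame: x ahead of the robot, y to its left, z up, the work surface at z = 0. Lengths are in m, angles in rad, forces in N, time in s.
With the tool pointing down it reaches from about 0.375 to 0.925 m from the base axis. Payload 3.1 kg.
Tool frame: the origin (TCP) lies at the very end of the fingers, on their centre line; the grasp point (between the pads) lies 19 mm behind it; z points along the fingers, y is the line along which they close (so a half turn about z gives the same grasp; the last joint's range is limited). The gripper opens to 85 mm and grips with 20 to 120 N. Pads are 22 mm wide; open, the fingers measure 114 mm over their backs; the gripper's body (76 mm by 85 mm) begins 54 mm behind the grasp point. The pads swing forward as they close: fully open they stand 13 mm farther back than shut.
Start: joints at [-1.357, 0.383, 0.044, 1.598, -0.018, 1.161, -0.05], TCP at [0.199, 0.619, 0.231] pointing down, gripper open.
Joint ranges: [-2.61, 2.61], [-0.41, 2.15], [-1.48, 1.57], [0, 2.5], [-1.57, 4.71], [0.05, 1.97], [-2.85, 2.85]. Speed limits (rad/s): [2.79, 2.79, 3.14, 3.14, 3.14, 3.14, 3.14].

INTERFACE

Orientations are given as [roll, pitch, yaw] about the fixed x, y, z axes, in that order (R = Rz(yaw) Ry(pitch) Rx(roll)).
In Python, from workcell import r gives the robot as it stands.
- The arm moves only by the tool arm_command, never from a script. Its argument "series" is a list of rows, each an object of numbers: "x", "y", "z": the shift along the world's x, y, z in m; "wx", "wy", "wz": the turn, a rotation vector about the world's x, y, z in rad. In form: [{"x": .., "y": .., "z": .., "wx": .., "wy": .., "wz": ..}, ...]. A call has exactly 5 rows; each row is the pose to reach, as a shift and turn from the pose commanded when the call began; what a row does not reach only later rows make up. A row lasts 1/10 s, in which the tool goes at most 50 mm and 8.59 degrees, less where a joint would pass 70% of its speed; a pose out of reach is approached as far as the arm can. A call with a gripper value outside its range is refused whole. "grip" is the finger opening in m, from 0 to 0.0854, set as the call begins (left out, the last holds). The fingers move at their own pace and stop on an object; the grip force is fixed at half the most. Time passes only in rows, so rows that repeat a pose let the fingers close, or fill a call up. It gives the time, the measured TCP pose, the force, the opening and the grip force at its end, in the units of the state.
- r.read_state(): the state, without advancing time (a new reading comes with each control period).
- r.camera(name): name is "scene" or "top"; returns a dict with "frame" (480x640x3 uint8, red, green, blue), "camera_matrix" (3x3 intrinsics, pixels), "eye" and "orientation" of the camera in the world. Camera axes: x right, y down, z forward; pixel columns grow to the right and rows downward; lengths in m; the calibration is good to about 2 mm. A picture is of the moment at which its call begins. There is no depth.
- r.close_job(): hands the job in; it is judged then, once.
The state is a dict: "t": time; "q": joint angles; "qvel": joint speeds; "joint_torque": joint torques, N m; "ee_pos": TCP position; "tool_rot": TCP orientation; "force": force on the tool from outside, world axes, zero at the start; "ft_torque": the same for the moment, N m; "grip_width": finger opening in m; "grip_force": force on a finger pad.
Only numpy, scipy, OpenCV 4.12 (cv2) and the standard library are available. Lean on these libraries where they do the work, as an engineer would, in place of code of your own. Each camera call takes 0.05 s, during which the arm holds its last target. There are 200 camera calls.

TASK

Take the black dust caps off the lens mounts that still wear one, and set each cap, right way up, in a pocket of its own in the grey cap rack. When all caps are off, pick up the hand-held lens reader and, going from the leftmost to the rightmost of the four lenses as the robot sees them (a lens that was bare from the start included), point its window at the middle of each from about 7 cm away and hold it steady there for two seconds. Then lay the reader down flat on its rubber mat, underside down, and leave the other things on the bench where they are.

Things in the scene. Friction and masses are not known exactly. Their poses are not given: they have to be found in the camera images.
- mount_1: the first lens mount (counted from the left, greatest y first): fixed to the bench, always there, capped or bare; a square dark steel foot 64x64x14 mm with a round aluminium collar 44 mm across on it, collar rim 50 mm above the table, a glass lens in the collar. Origin: middle of the underside of the foot, z up; stands level on the table
- lens_1 (a point): middle of the glass lens of the first mount, 49 mm above the table; the lens faces straight up
- cap_1: loose black dust cap, starting over the first collar (None: that lens is already bare): an upside-down cup 58 mm across, 22 mm high (inside 50 across, 18 deep), with a round knob on top, 24 across, 30 high; 60 g. Origin: centre of its lower rim plane, z up through the knob (z = 22 to 52 mm); on the mount the origin is 32 mm above the table and the cap must rise 20 mm to come clear
- mount_2: the second lens mount (counted from the left, greatest y first): fixed to the bench, always there, capped or bare; a square dark steel foot 64x64x14 mm with a round aluminium collar 44 mm across on it, collar rim 50 mm above the table, a glass lens in the collar. Origin: middle of the underside of the foot, z up; stands level on the table
- lens_2 (a point): middle of the glass lens of the second mount, 49 mm above the table; the lens faces straight up
- cap_2: loose black dust cap, starting over the second collar (None: that lens is already bare): an upside-down cup 58 mm across, 22 mm high (inside 50 across, 18 deep), with a round knob on top, 24 across, 30 high; 60 g. Origin: centre of its lower rim plane, z up through the knob (z = 22 to 52 mm); on the mount the origin is 32 mm above the table and the cap must rise 20 mm to come clear
- mount_3: the third lens mount (counted from the left, greatest y first): fixed to the bench, always there, capped or bare; a square dark steel foot 64x64x14 mm with a round aluminium collar 44 mm across on it, collar rim 50 mm above the table, a glass lens in the collar. Origin: middle of the underside of the foot, z up; stands level on the table
- lens_3 (a point): middle of the glass lens of the third mount, 49 mm above the table; the lens faces straight up
- cap_3: loose black dust cap, starting over the third collar (None: that lens is already bare): an upside-down cup 58 mm across, 22 mm high (inside 50 across, 18 deep), with a round knob on top, 24 across, 30 high; 60 g. Origin: centre of its lower rim plane, z up through the knob (z = 22 to 52 mm); on the mount the origin is 32 mm above the table and the cap must rise 20 mm to come clear
- mount_4: the fourth lens mount (counted from the left, greatest y first): fixed to the bench, always there, capped or bare; a square dark steel foot 64x64x14 mm with a round aluminium collar 44 mm across on it, collar rim 50 mm above the table, a glass lens in the collar. Origin: middle of the underside of the foot, z up; stands level on the table
- lens_4 (a point): middle of the glass lens of the fourth mount, 49 mm above the table; the lens faces straight up
- cap_4: loose black dust cap, starting over the fourth collar (None: that lens is already bare): an upside-down cup 58 mm across, 22 mm high (inside 50 across, 18 deep), with a round knob on top, 24 across, 30 high; 60 g. Origin: centre of its lower rim plane, z up through the knob (z = 22 to 52 mm); on the mount the origin is 32 mm above the table and the cap must rise 20 mm to come clear
- cap_rack: fixed grey open rack 166 mm (its x) by 172 mm (its y), 24 mm high, walls 4 mm, floor 4 mm, split by a cross of walls into two by two pockets about 77x80 mm inside, one cap each. Origin: middle of the underside, z up; yaw varies
- pocket0 (a point): middle of the floor of rack pocket 0, 4 mm above the table, at x = -40.5, y = 42 mm of the rack's frame
- pocket1 (a point): middle of the floor of rack pocket 1, 4 mm above the table, at x = -40.5, y = -42 mm of the rack's frame
- pocket2 (a point): middle of the floor of rack pocket 2, 4 mm above the table, at x = 40.5, y = 42 mm of the rack's frame
- pocket3 (a point): middle of the floor of rack pocket 3, 4 mm above the table, at x = 40.5, y = -42 mm of the rack's frame
- mat: fixed black rubber mat 200 mm (its x) x 85 mm (its y), 3 mm thick, resting place of the reader. Origin: middle of its underside; its top is 3 mm above that
- reader: loose hand-held lens reader, 180 g, a bar lying along its own x: grey case from x = -80 to +45 mm, 32 mm wide (y), 34 mm high (z), flat underside; black slanted head 34 mm wide in front of it, to x = 71 mm and z = 6 to 38 mm. Origin: on the underside plane below the middle of the bar; x to the head, z up. Centre of mass near x = 0, so grip the case across its 32 mm width there
- reader_window: the reader's small round window on the slanted face of its head, fixed to the reader at x = 63.5, y = 0, z = 13.5 mm of its frame. Origin: centre of the window; its z axis is the line of sight, pointing forward and down at 45 degrees when the reader is level (reader direction (0.707, 0, -0.707)); its y axis is the reader's y
- sanding_block: bystander: loose brown sanding block 65x95x26 mm, origin at the middle of its underside
- paste_pot: bystander: loose white pot with a red lid, 65 mm across, 42 mm high, origin at the middle of its underside
There are look-alikes about, which are no part of the job. Leave any orange, pink or yellow look-alike of the mount_4 alone.

How it is judged:
On the way, in this order (a step that is already met when the one before it is completed fails the run):
1. every cap stands right way up in a pocket of the rack ((horizontal distance between cap_1 and pocket0 below 0.02 m or horizontal distance between cap_1 and pocket1 below 0.02 m or horizontal distance between cap_1 and pocket2 below 0.02 m or horizontal distance between cap_1 and pocket3 below 0.02 m) and z of each of cap_1, cap_2, cap_3, cap_4 in the frame of cap_rack below 0.01 m and angle between each of cap_1, cap_2, cap_3, cap_4's own z axis and vertical below 0.15 rad and (horizontal distance between cap_2 and pocket0 below 0.02 m or horizontal distance between cap_2 and pocket1 below 0.02 m or horizontal distance between cap_2 and pocket2 below 0.02 m or horizontal distance between cap_2 and pocket3 below 0.02 m) and (horizontal distance between cap_3 and pocket0 below 0.02 m or horizontal distance between cap_3 and pocket1 below 0.02 m or horizontal distance between cap_3 and pocket2 below 0.02 m or horizontal distance between cap_3 and pocket3 below 0.02 m) and (horizontal distance between cap_4 and pocket0 below 0.02 m or horizontal distance between cap_4 and pocket1 below 0.02 m or horizontal distance between cap_4 and pocket2 below 0.02 m or horizontal distance between cap_4 and pocket3 below 0.02 m)), for 0.2 s.
2. the reader's line of sight meets the first lens within 12 mm of its middle, from 40 to 100 mm away (x of lens_1 in the frame of reader_window between -0.012 and 0.012 m and y of lens_1 in the frame of reader_window between -0.012 and 0.012 m and z of lens_1 in the frame of reader_window between 0.04 and 0.1 m), for 1.6 s.
3. the reader's line of sight meets the second lens within 12 mm of its middle, from 40 to 100 mm away (x of lens_2 in the frame of reader_window between -0.012 and 0.012 m and y of lens_2 in the frame of reader_window between -0.012 and 0.012 m and z of lens_2 in the frame of reader_window between 0.04 and 0.1 m), for 1.6 s.
4. the reader's line of sight meets the third lens within 12 mm of its middle, from 40 to 100 mm away (x of lens_3 in the frame of reader_window between -0.012 and 0.012 m and y of lens_3 in the frame of reader_window between -0.012 and 0.012 m and z of lens_3 in the frame of reader_window between 0.04 and 0.1 m), for 1.6 s.
5. the reader's line of sight meets the fourth lens within 12 mm of its middle, from 40 to 100 mm away (x of lens_4 in the frame of reader_window between -0.012 and 0.012 m and y of lens_4 in the frame of reader_window between -0.012 and 0.012 m and z of lens_4 in the frame of reader_window between 0.04 and 0.1 m), for 1.6 s.
At the end, for the whole second after the job is handed in: every cap present is right way up (within 0.15 rad) on the floor of a rack pocket, within 20 mm of its middle and released; the reader lies flat on the mat (within 0.1 rad), its origin within 60 mm of the mat's middle lengthwise and 35 mm crosswise, at rest and released (all of step 1 and linear speed of reader below 0.02 m/s and angle between reader's own z axis and vertical below 0.1 rad and z of reader in the frame of mat between -0.002 and 0.008 m and x of reader in the frame of mat between -0.06 and 0.06 m and y of reader in the frame of mat between -0.035 and 0.035 m); the robot touches nothing.
It fails at once if a bystander (sanding block, paste pot) is pushed more than 40 mm from its place (distance of any of sanding_block, paste_pot from where it was at the start of the episode above 0.04 m).
Of cap_1, cap_2, cap_3, cap_4 only 2 to 4 are there at a start; the rules pass over those that are not, and their reading is None.
At some moment in a run one of reader may be knocked a few centimetres aside while the robot is not near it.
Once in a run the grip may slacken for a moment while it holds something.
It also fails if it takes over 210 s, if anything falls off the work surface, if the arm or the gripper's body presses on something with over 40 N, if the wrist force passes 120 N, or if a joint passes its speed limit or range.

## Working session

There is one attempt and no reset: what is moved stays moved. The work goes in short steps, Python scripts to look and compute and a tool call to move; the robot and the scene stay as the last step left them, time stands still between calls to the robot, and variables do not carry over. Pictures are saved under pics/ and viewed, at most 14 in all, crops included, and the job is handed in when it is done.

Besides the shell and the picture viewer there is one more tool, called by a JSON object that holds its "fn" and its "kwargs". arm_command: Moves the arm, as the interface text tells. Its arguments: {"type":"object","properties":{"series":{"type":"array"},"grip":{"type":"number"}},"required":["series"]}

```bash
mkdir -p pics; ls; python3 - <<'E'
from workcell import r
import cv2
for n in("scene","top"):
    c=r.camera(n); cv2.imwrite(f"pics/{n}0.png",c["frame"][:,:,::-1]); print(n,c["camera_matrix"],c["eye"],c["orientation"])
s=r.read_state(); print(s)
E
```

```text
pics
scene [[562.90606242   0.         321.81737445]
 [  0.         562.90606242 231.26840635]
 [  0.           0.           1.        ]] [-0.39801336 -0.40555654  1.09102072] [-2.38859709 -0.0036081  -1.09806433]
top [[546.53295659   0.         326.06980221]
 [  0.         546.53295659 243.62275854]
 [  0.           0.           1.        ]] [0.2644334  0.02943741 1.41915178] [-3.01179809 -0.01836404 -1.54728186]
{'t': 0.1, 'q': array([-1.35677315,  0.38376249,  0.04382075,  1.59944568, -0.01789229,
        1.16121162, -0.04989953]), 'qvel': array([ 8.30652965e-05, -9.89426898e-04, -6.97570418e-04, -3.00458441e-03,
       -3.36436910e-04, -1.47583813e-03, -1.32940906e-03]), 'joint_torque': array([ 2.74116981e-03, -4.34731936e+01,  1.02941103e+00, -2.50455111e+01,
        1.09083886e-02,  5.46189520e-03,  4.38073386e-06]), 'ee_pos': array([0.19914333, 0.61782456, 0.22999325]), 'tool_rot': array([-3.13916106e+00,  1.29133490e-04,  2.82986731e+00]), 'force': array([0.26639734, 0.45516065, 0.47593743]), 'ft_torque': array([ 0.01627766, -0.02737761, -0.01047708]), 'grip_force': 0.0, 'grip_width': 0.08536136075279757}
```

View pics/scene0.png

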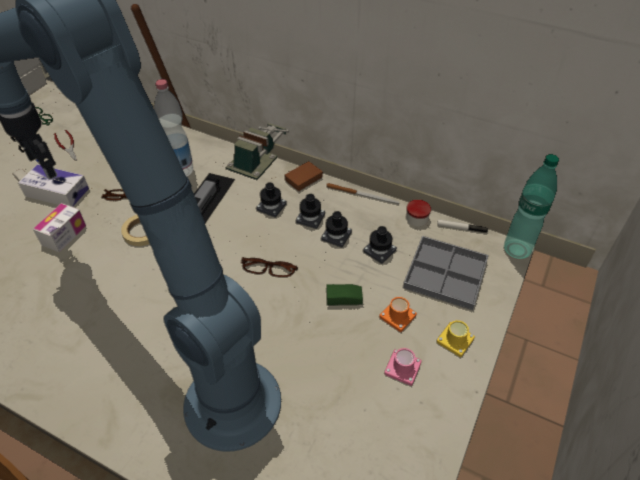

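View pics/top0.png

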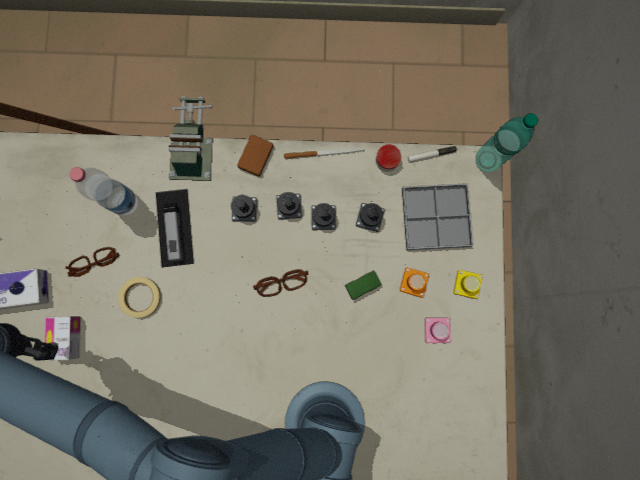

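Scene: four dark capped mounts at top pixels (243,208), (289,206), (323,216), (370,216). The look-alikes are orange (415,282), yellow (468,284) and pink (438,330), and I'll leave those alone. The rack is at (437,217), and the reader on its mat at (173,230). Next is a close crop to check.

```bash
cat > h.py <<'E'
import numpy as np, cv2
from scipy.spatial.transform import Rotation as R
def px2w(c,uv,z):
    M=R.from_euler('xyz',c["orientation"]).as_matrix(); d=np.linalg.inv(c["camera_matrix"])@np.array([uv[0],uv[1],1.]); d=M@d
    e=np.array(c["eye"]); return (e+d*(z-e[2])/d[2])
def w2px(c,p):
    M=R.from_euler('xyz',c["orientation"]).as_matrix(); v=c["camera_matrix"]@(M.T@(np.array(p)-c["eye"])); return v[:2]/v[2]
E
python3 - <<'E'
import cv2,numpy as np
i=cv2.imread("pics/top0.png")
a=cv2.resize(i[180:240,225:395],None,fx=4.6,fy=4.6,interpolation=cv2.INTER_CUBIC)
b=cv2.resize(i[185:270,150:200],None,fx=3.6,fy=3.6,interpolation=cv2.INTER_CUBIC)
c=cv2.resize(i[180:254,398:476],None,fx=3.6,fy=3.6,interpolation=cv2.INTER_CUBIC)
o=np.zeros((590,782,3),np.uint8);o[:a.shape[0],:a.shape[1]]=a;o[280:280+b.shape[0],:b.shape[1]]=b;o[280:280+c.shape[0],300:300+c.shape[1]]=c
cv2.imwrite("pics/crop1.png",o)
E
```

```text
(no output)
```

View pics/crop1.png

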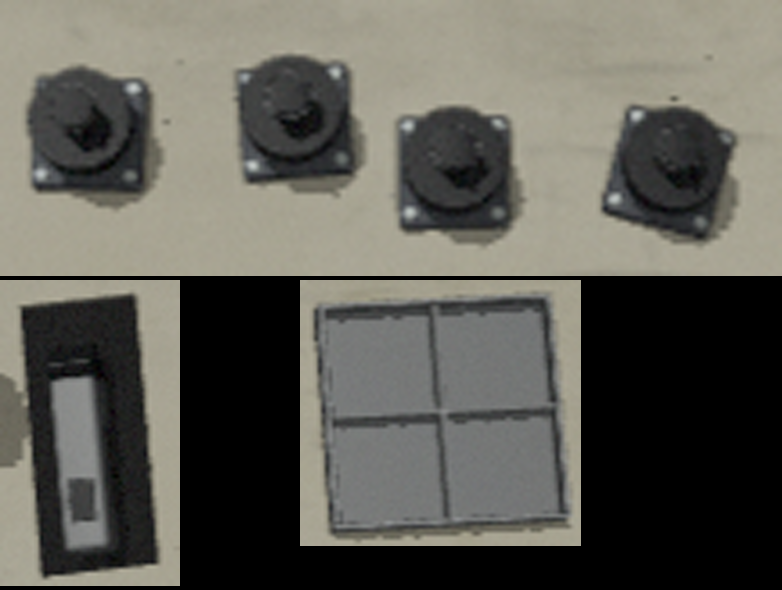

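```bash
python3 - <<'E'
from workcell import r
from h import *
c=r.camera("top")
np.set_printoptions(precision=4,suppress=True)
f=lambda p,z,o,s:px2w(c,np.array(p)/s+o-0.0,z)
for p in [(79.5,120),(291,108),(455,158),(675,158)]: print("cap",f(p,.054,(225,180),4.6)[:2])
q=[f(p,.024,(398,180),3.6) for p in [(15,25),(249,17),(268,244),(33,253)]]
q=np.array(q);print("rack",q,q.mean(0),np.linalg.norm(q-np.roll(q,1,0),axis=1))
q=np.array([f(p,.034,(150,185),3.6) for p in [(50,97),(95,92),(108,265),(65,270)]]);print("case",q,q.mean(0),np.linalg.norm(q-np.roll(q,1,0),axis=1))
q=np.array([f(p,.003,(150,185),3.6) for p in [(22,28),(134,15),(158,283),(43,297)]]);print("mat",q,q.mean(0),np.linalg.norm(q-np.roll(q,1,0),axis=1))
E
```

```text
cap [0.5336 0.2232]
cap [0.5435 0.107 ]
cap [0.5179 0.0158]
cap [ 0.5212 -0.1057]
rack [[ 0.6018 -0.1875  0.024 ]
 [ 0.6126 -0.3584  0.024 ]
 [ 0.4461 -0.3705  0.024 ]
 [ 0.4352 -0.2013  0.024 ]] [ 0.5239 -0.2794  0.024 ] [0.1672 0.1713 0.1669 0.1695]
case [[0.5169 0.4256 0.034 ]
 [0.5213 0.3939 0.034 ]
 [0.3979 0.3775 0.034 ]
 [0.3936 0.4074 0.034 ]] [0.4574 0.4011 0.034 ] [0.1246 0.032  0.1245 0.0302]
mat [[0.5731 0.4579 0.003 ]
 [0.5851 0.3771 0.003 ]
 [0.3888 0.3488 0.003 ]
 [0.3767 0.4304 0.003 ]] [0.4809 0.4036 0.003 ] [0.1984 0.0818 0.1983 0.0825]
```

Crop: all four dark mounts wear a black cap (disc centres found), the reader's head points to +x, and the rack yaw is about 0.07. Moving towards cap 1.

{"fn": "arm_command", "kwargs": {"series": [{"x": 0.03,"y": -0.035},{"x": 0.06,"y": -0.07},{"x": 0.09,"y": -0.105},{"x": 0.12,"y": -0.14},{"x": 0.15,"y": -0.175}], "grip": 0.06}}

```text
$.series[0]: bad value
```

{"fn": "arm_command", "kwargs": {"series": [{"x": 0.03,"y": -0.035},{"x": 0.06,"y": -0.07},{"x": 0.09,"y": -0.105},{"x": 0.12,"y": -0.14},{"x": 0.15,"y": -0.175}]}}

```text
$.series[0]: bad value
```

{"fn": "arm_command", "kwargs": {"series": [{"x": 0.02,"y": -0.02,"z": -0.02},{"x": 0.034,"y": -0.045,"z": -0.04},{"x": 0.034,"y": -0.045,"z": -0.07},{"x": 0.034,"y": -0.045,"z": -0.1},{"x": 0.034,"y": -0.045,"z": -0.1}]}}

```text
$.series[0]: bad value
```

All six numbers are needed in each row.

{"fn": "arm_command", "kwargs": {"series": [{"x": 0.03,"y": -0.035,"z": 0,"wx": 0,"wy": 0,"wz": 0},{"x": 0.06,"y": -0.07,"z": 0,"wx": 0,"wy": 0,"wz": 0},{"x": 0.09,"y": -0.105,"z": 0,"wx": 0,"wy": 0,"wz": 0},{"x": 0.12,"y": -0.14,"z": 0,"wx": 0,"wy": 0,"wz": 0},{"x": 0.15,"y": -0.175,"z": 0,"wx": 0,"wy": 0,"wz": 0}], "grip": 0.06}}

```text
t: 0.65
ee_pos: [0.3502, 0.4419, 0.231]
tool_rot: [-3.141, -0.0, 2.83]
force: [1.3, 0.7, -0.9]
grip_width: 0.0601
grip_force: 0.0
```

{"fn": "arm_command", "kwargs": {"series": [{"x": 0.03,"y": -0.035,"z": 0,"wx": 0,"wy": 0,"wz": 0},{"x": 0.06,"y": -0.07,"z": 0,"wx": 0,"wy": 0,"wz": 0},{"x": 0.09,"y": -0.105,"z": 0,"wx": 0,"wy": 0,"wz": 0},{"x": 0.12,"y": -0.14,"z": 0,"wx": 0,"wy": 0,"wz": 0},{"x": 0.15,"y": -0.175,"z": 0,"wx": 0,"wy": 0,"wz": 0}]}}

```text
t: 1.15
ee_pos: [0.5001, 0.267, 0.2311]
tool_rot: [-3.142, -0.0, 2.83]
force: [0.1, 0.7, 0.5]
grip_width: 0.0601
grip_force: 0.0
```

{"fn": "arm_command", "kwargs": {"series": [{"x": 0.02,"y": -0.02,"z": -0.02,"wx": 0,"wy": 0,"wz": 0},{"x": 0.034,"y": -0.044,"z": -0.04,"wx": 0,"wy": 0,"wz": 0},{"x": 0.034,"y": -0.044,"z": -0.07,"wx": 0,"wy": 0,"wz": 0},{"x": 0.034,"y": -0.044,"z": -0.1,"wx": 0,"wy": 0,"wz": 0},{"x": 0.034,"y": -0.044,"z": -0.1,"wx": 0,"wy": 0,"wz": 0}]}}

```text
t: 1.65
ee_pos: [0.5293, 0.2225, 0.1264]
tool_rot: [-3.134, -0.007, 2.829]
force: [-1.0, 0.4, -1.5]
grip_width: 0.0599
grip_force: 0.0
```

```bash
python3 - <<'E'
from workcell import r
import cv2
c=r.camera("scene"); cv2.imwrite("pics/s1.png",cv2.resize(c["frame"][130:280,220:420,::-1],None,fx=4,fy=4,interpolation=2)); print(r.read_state()["ee_pos"])
E
```

```text
[0.53109155 0.2236557  0.12890092]
```

View pics/s1.png

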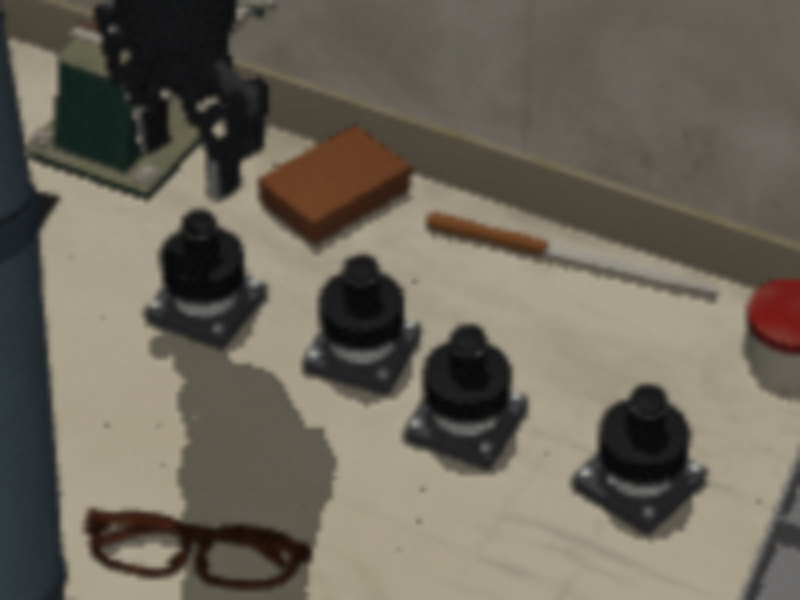

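Fingers hang over the first cap's knob (crop pixel 200,220). I'll check the cap positions against the scene camera, then descend.

```bash
python3 - <<'E'
from workcell import r
from h import *
c=r.camera("scene")
for p in [(200,216),(362,266),(470,336),(649,395)]: print(px2w(c,np.array(p)/4+(220,130),.084).round(4))
E
```

```text
[0.5342 0.2219 0.084 ]
[0.5408 0.1036 0.084 ]
[0.5153 0.013  0.084 ]
[ 0.5197 -0.1075  0.084 ]
```

{"fn": "arm_command", "kwargs": {"series": [{"x": 0,"y": 0,"z": -0.02,"wx": 0,"wy": 0,"wz": 0},{"x": 0,"y": 0,"z": -0.04,"wx": 0,"wy": 0,"wz": 0},{"x": 0,"y": 0,"z": -0.06,"wx": 0,"wy": 0,"wz": 0},{"x": 0,"y": 0,"z": -0.071,"wx": 0,"wy": 0,"wz": 0},{"x": 0,"y": 0,"z": -0.071,"wx": 0,"wy": 0,"wz": 0}]}}

```text
t: 2.25
ee_pos: [0.5331, 0.225, 0.0602]
tool_rot: [-3.141, -0.001, 2.83]
force: [-0.6, -0.3, 0.5]
grip_width: 0.0599
grip_force: 0.0
```

{"fn": "arm_command", "kwargs": {"series": [{"x": 0,"y": 0,"z": 0,"wx": 0,"wy": 0,"wz": 0},{"x": 0,"y": 0,"z": 0,"wx": 0,"wy": 0,"wz": 0},{"x": 0,"y": 0,"z": 0,"wx": 0,"wy": 0,"wz": 0},{"x": 0,"y": 0,"z": 0,"wx": 0,"wy": 0,"wz": 0},{"x": 0,"y": 0,"z": 0,"wx": 0,"wy": 0,"wz": 0}], "grip": 0.0}}

```text
t: 2.75
ee_pos: [0.5348, 0.2253, 0.062]
tool_rot: [3.139, 0.002, 2.83]
force: [-0.9, -0.5, 6.1]
grip_width: 0.022
grip_force: 58.8
```

{"fn": "arm_command", "kwargs": {"series": [{"x": 0,"y": 0,"z": 0.01,"wx": 0,"wy": 0,"wz": 0},{"x": 0,"y": 0,"z": 0.03,"wx": 0,"wy": 0,"wz": 0},{"x": 0,"y": 0,"z": 0.055,"wx": 0,"wy": 0,"wz": 0},{"x": 0,"y": 0,"z": 0.08,"wx": 0,"wy": 0,"wz": 0},{"x": 0,"y": 0,"z": 0.1,"wx": 0,"wy": 0,"wz": 0}]}}

```text
t: 3.25
ee_pos: [0.5335, 0.2245, 0.1619]
tool_rot: [3.141, 0.001, 2.83]
force: [0.3, 0.6, -0.3]
grip_width: 0.0221
grip_force: 59.0
```

{"fn": "arm_command", "kwargs": {"series": [{"x": 0.002,"y": -0.02,"z": 0,"wx": 0,"wy": 0,"wz": 0},{"x": 0.005,"y": -0.055,"z": 0,"wx": 0,"wy": 0,"wz": 0},{"x": 0.008,"y": -0.09,"z": 0,"wx": 0,"wy": 0,"wz": 0},{"x": 0.01,"y": -0.13,"z": 0,"wx": 0,"wy": 0,"wz": 0},{"x": 0.012,"y": -0.17,"z": 0,"wx": 0,"wy": 0,"wz": 0}]}}

```text
t: 3.75
ee_pos: [0.545, 0.0533, 0.1605]
tool_rot: [3.142, -0.0, 2.831]
force: [1.3, -0.2, -0.2]
grip_width: 0.0218
grip_force: 59.0
```

{"fn": "arm_command", "kwargs": {"series": [{"x": 0.002,"y": -0.04,"z": 0,"wx": 0,"wy": 0,"wz": 0},{"x": 0.004,"y": -0.08,"z": 0,"wx": 0,"wy": 0,"wz": 0},{"x": 0.006,"y": -0.12,"z": 0,"wx": 0,"wy": 0,"wz": 0},{"x": 0.009,"y": -0.16,"z": 0,"wx": 0,"wy": 0,"wz": 0},{"x": 0.012,"y": -0.2,"z": 0,"wx": 0,"wy": 0,"wz": 0}]}}

```text
t: 4.25
ee_pos: [0.5568, -0.1468, 0.1605]
tool_rot: [3.141, -0.0, 2.83]
force: [1.1, 0.4, -1.3]
grip_width: 0.0218
grip_force: 59.0
```

{"fn": "arm_command", "kwargs": {"series": [{"x": 0.002,"y": -0.04,"z": 0,"wx": 0,"wy": 0,"wz": 0},{"x": 0.004,"y": -0.08,"z": 0,"wx": 0,"wy": 0,"wz": 0},{"x": 0.006,"y": -0.12,"z": 0,"wx": 0,"wy": 0,"wz": 0},{"x": 0.009,"y": -0.155,"z": 0,"wx": 0,"wy": 0,"wz": 0},{"x": 0.01,"y": -0.172,"z": 0,"wx": 0,"wy": 0,"wz": 0}]}}

```text
t: 4.75
ee_pos: [0.5658, -0.322, 0.1607]
tool_rot: [-3.139, 0.0, 2.825]
force: [0.2, -0.5, -1.2]
grip_width: 0.0219
grip_force: 59.1
```

{"fn": "arm_command", "kwargs": {"series": [{"x": 0,"y": 0.002,"z": -0.025,"wx": 0,"wy": 0,"wz": 0},{"x": 0,"y": 0.002,"z": -0.055,"wx": 0,"wy": 0,"wz": 0},{"x": 0,"y": 0.002,"z": -0.085,"wx": 0,"wy": 0,"wz": 0},{"x": 0,"y": 0.002,"z": -0.108,"wx": 0,"wy": 0,"wz": 0},{"x": 0,"y": 0.002,"z": -0.115,"wx": 0,"wy": 0,"wz": 0}]}}

```text
t: 5.25
ee_pos: [0.5653, -0.312, 0.0418]
tool_rot: [3.139, -0.007, 2.831]
force: [0.6, 0.7, -0.3]
grip_width: 0.022
grip_force: 59.1
```

```bash
python3 - <<'E'
from workcell import r
import cv2
c=r.camera("scene"); cv2.imwrite("pics/s2.png",cv2.resize(c["frame"][170:320,330:530,::-1],None,fx=4,fy=4,interpolation=2)); s=r.read_state();print(s["ee_pos"],s["force"],s["grip_width"])
E
```

```text
[ 0.56561393 -0.31254704  0.04218545] [-0.00285122  0.37132507 -0.75097598] 0.021768169823154392
```

View pics/s2.png

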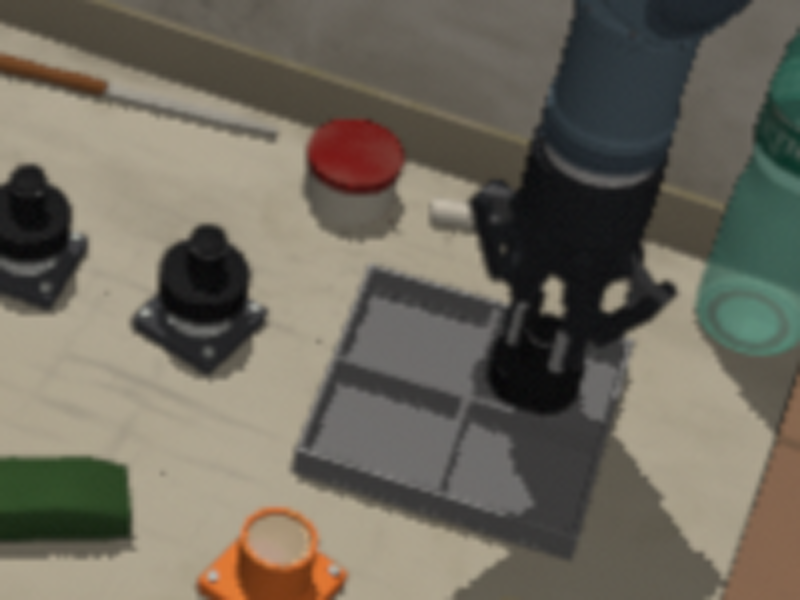

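The cap hangs in the far-right pocket (crop 535,380), a bit left. I'll nudge it right, lower and release.

{"fn": "arm_command", "kwargs": {"series": [{"x": 0.001,"y": -0.005,"z": 0,"wx": 0,"wy": 0,"wz": 0},{"x": 0.001,"y": -0.005,"z": -0.003,"wx": 0,"wy": 0,"wz": 0},{"x": 0.001,"y": -0.005,"z": -0.006,"wx": 0,"wy": 0,"wz": 0},{"x": 0.001,"y": -0.005,"z": -0.009,"wx": 0,"wy": 0,"wz": 0},{"x": 0.001,"y": -0.005,"z": -0.009,"wx": 0,"wy": 0,"wz": 0}]}}

```text
t: 5.8
ee_pos: [0.5683, -0.3201, 0.0362]
tool_rot: [3.141, -0.0, 2.83]
force: [0.4, -1.0, -1.1]
grip_width: 0.022
grip_force: 59.1
```

{"fn": "arm_command", "kwargs": {"series": [{"x": 0,"y": 0,"z": 0,"wx": 0,"wy": 0,"wz": 0},{"x": 0,"y": 0,"z": 0,"wx": 0,"wy": 0,"wz": 0},{"x": 0,"y": 0,"z": 0,"wx": 0,"wy": 0,"wz": 0},{"x": 0,"y": 0,"z": 0,"wx": 0,"wy": 0,"wz": 0},{"x": 0,"y": 0,"z": 0,"wx": 0,"wy": 0,"wz": 0}], "grip": 0.05}}

```text
t: 6.3
ee_pos: [0.5684, -0.3204, 0.0364]
tool_rot: [-3.142, 0.0, 2.83]
force: [-0.4, 0.2, 0.3]
grip_width: 0.0501
grip_force: 0.0
```

{"fn": "arm_command", "kwargs": {"series": [{"x": 0,"y": 0,"z": 0.02,"wx": 0,"wy": 0,"wz": 0},{"x": 0,"y": 0,"z": 0.05,"wx": 0,"wy": 0,"wz": 0},{"x": 0,"y": 0,"z": 0.09,"wx": 0,"wy": 0,"wz": 0},{"x": 0,"y": 0,"z": 0.12,"wx": 0,"wy": 0,"wz": 0},{"x": 0,"y": 0,"z": 0.12,"wx": 0,"wy": 0,"wz": 0}]}}

```text
t: 6.8
ee_pos: [0.5718, -0.323, 0.1624]
tool_rot: [-3.14, 0.011, 2.829]
force: [1.5, 0.3, 1.0]
grip_width: 0.0499
grip_force: 0.0
```

{"fn": "arm_command", "kwargs": {"series": [{"x": -0.01,"y": 0.045,"z": 0,"wx": 0,"wy": 0,"wz": 0},{"x": -0.02,"y": 0.09,"z": 0,"wx": 0,"wy": 0,"wz": 0},{"x": -0.03,"y": 0.135,"z": 0,"wx": 0,"wy": 0,"wz": 0},{"x": -0.04,"y": 0.18,"z": 0,"wx": 0,"wy": 0,"wz": 0},{"x": -0.0475,"y": 0.2135,"z": 0,"wx": 0,"wy": 0,"wz": 0}]}}

```text
t: 7.3
ee_pos: [0.5193, -0.1032, 0.1552]
tool_rot: [3.141, -0.003, 2.833]
force: [0.3, -0.4, -1.0]
grip_width: 0.0502
grip_force: 0.0
```

{"fn": "arm_command", "kwargs": {"series": [{"x": 0,"y": 0,"z": -0.02,"wx": 0,"wy": 0,"wz": 0},{"x": 0,"y": 0,"z": -0.045,"wx": 0,"wy": 0,"wz": 0},{"x": 0,"y": 0,"z": -0.07,"wx": 0,"wy": 0,"wz": 0},{"x": 0,"y": 0,"z": -0.093,"wx": 0,"wy": 0,"wz": 0},{"x": 0,"y": 0,"z": -0.093,"wx": 0,"wy": 0,"wz": 0}]}}

```text
t: 7.8
ee_pos: [0.5169, -0.1061, 0.0596]
tool_rot: [-3.139, -0.008, 2.83]
force: [-0.1, 1.0, -0.1]
grip_width: 0.0499
grip_force: 0.0
```

{"fn": "arm_command", "kwargs": {"series": [{"x": 0,"y": 0,"z": 0,"wx": 0,"wy": 0,"wz": 0},{"x": 0,"y": 0,"z": 0,"wx": 0,"wy": 0,"wz": 0},{"x": 0,"y": 0,"z": 0,"wx": 0,"wy": 0,"wz": 0},{"x": 0,"y": 0,"z": 0,"wx": 0,"wy": 0,"wz": 0},{"x": 0,"y": 0,"z": 0,"wx": 0,"wy": 0,"wz": 0}], "grip": 0.0}}

```text
t: 8.3
ee_pos: [0.522, -0.107, 0.0644]
tool_rot: [3.141, 0.002, 2.83]
force: [0.5, 0.4, 3.9]
grip_width: 0.0216
grip_force: 59.0
```

{"fn": "arm_command", "kwargs": {"series": [{"x": 0,"y": 0,"z": 0.01,"wx": 0,"wy": 0,"wz": 0},{"x": 0,"y": 0,"z": 0.03,"wx": 0,"wy": 0,"wz": 0},{"x": 0,"y": 0,"z": 0.055,"wx": 0,"wy": 0,"wz": 0},{"x": 0,"y": 0,"z": 0.08,"wx": 0,"wy": 0,"wz": 0},{"x": 0,"y": 0,"z": 0.1,"wx": 0,"wy": 0,"wz": 0}]}}

```text
t: 8.8
ee_pos: [0.5211, -0.107, 0.1652]
tool_rot: [3.141, 0.001, 2.83]
force: [-0.3, -0.2, -1.1]
grip_width: 0.0219
grip_force: 58.9
```

{"fn": "arm_command", "kwargs": {"series": [{"x": 0.008,"y": -0.025,"z": 0,"wx": 0,"wy": 0,"wz": 0},{"x": 0.018,"y": -0.055,"z": 0,"wx": 0,"wy": 0,"wz": 0},{"x": 0.028,"y": -0.09,"z": 0,"wx": 0,"wy": 0,"wz": 0},{"x": 0.038,"y": -0.12,"z": 0,"wx": 0,"wy": 0,"wz": 0},{"x": 0.041,"y": -0.128,"z": 0,"wx": 0,"wy": 0,"wz": 0}]}}

```text
t: 9.3
ee_pos: [0.5616, -0.24, 0.1643]
tool_rot: [-3.138, 0.002, 2.824]
force: [0.0, -0.7, 0.4]
grip_width: 0.022
grip_force: 58.9
```

{"fn": "arm_command", "kwargs": {"series": [{"x": 0,"y": 0,"z": -0.025,"wx": 0,"wy": 0,"wz": 0},{"x": 0,"y": 0,"z": -0.055,"wx": 0,"wy": 0,"wz": 0},{"x": 0,"y": 0,"z": -0.085,"wx": 0,"wy": 0,"wz": 0},{"x": 0,"y": 0,"z": -0.11,"wx": 0,"wy": 0,"wz": 0},{"x": 0,"y": 0,"z": -0.116,"wx": 0,"wy": 0,"wz": 0}]}}

```text
t: 9.8
ee_pos: [0.559, -0.2324, 0.0441]
tool_rot: [3.141, -0.007, 2.831]
force: [-0.1, 0.0, -0.5]
grip_width: 0.0215
grip_force: 59.9
```

{"fn": "arm_command", "kwargs": {"series": [{"x": 0,"y": 0,"z": 0,"wx": 0,"wy": 0,"wz": 0},{"x": 0,"y": 0,"z": -0.003,"wx": 0,"wy": 0,"wz": 0},{"x": 0,"y": 0,"z": -0.006,"wx": 0,"wy": 0,"wz": 0},{"x": 0,"y": 0,"z": -0.009,"wx": 0,"wy": 0,"wz": 0},{"x": 0,"y": 0,"z": -0.009,"wx": 0,"wy": 0,"wz": 0}]}}

```text
t: 10.3
ee_pos: [0.562, -0.2348, 0.0385]
tool_rot: [3.141, 0.0, 2.83]
force: [-0.8, -0.0, -0.6]
grip_width: 0.0221
grip_force: 59.9
```

{"fn": "arm_command", "kwargs": {"series": [{"x": 0,"y": 0,"z": -0.001,"wx": 0,"wy": 0,"wz": 0},{"x": 0,"y": 0,"z": -0.001,"wx": 0,"wy": 0,"wz": 0},{"x": 0,"y": 0,"z": -0.001,"wx": 0,"wy": 0,"wz": 0},{"x": 0,"y": 0,"z": -0.001,"wx": 0,"wy": 0,"wz": 0},{"x": 0,"y": 0,"z": -0.001,"wx": 0,"wy": 0,"wz": 0}], "grip": 0.05}}

```text
t: 10.8
ee_pos: [0.562, -0.2349, 0.0374]
tool_rot: [3.142, 0.0, 2.83]
force: [-0.7, 0.5, 1.2]
grip_width: 0.0504
grip_force: 0.0
```

{"fn": "arm_command", "kwargs": {"series": [{"x": 0,"y": 0,"z": 0.02,"wx": 0,"wy": 0,"wz": 0},{"x": 0,"y": 0,"z": 0.05,"wx": 0,"wy": 0,"wz": 0},{"x": 0,"y": 0,"z": 0.09,"wx": 0,"wy": 0,"wz": 0},{"x": 0,"y": 0,"z": 0.12,"wx": 0,"wy": 0,"wz": 0},{"x": 0,"y": 0,"z": 0.12,"wx": 0,"wy": 0,"wz": 0}]}}

```text
t: 11.3
ee_pos: [0.5656, -0.2369, 0.1629]
tool_rot: [3.141, 0.011, 2.829]
force: [0.5, -0.1, -0.4]
grip_width: 0.0501
grip_force: 0.0
```

{"fn": "arm_command", "kwargs": {"series": [{"x": -0.008,"y": 0.045,"z": 0,"wx": 0,"wy": 0,"wz": 0},{"x": -0.016,"y": 0.09,"z": 0,"wx": 0,"wy": 0,"wz": 0},{"x": -0.024,"y": 0.135,"z": 0,"wx": 0,"wy": 0,"wz": 0},{"x": -0.032,"y": 0.18,"z": 0,"wx": 0,"wy": 0,"wz": 0},{"x": -0.04,"y": 0.22,"z": 0,"wx": 0,"wy": 0,"wz": 0}]}}

```text
t: 11.8
ee_pos: [0.5206, -0.0123, 0.1564]
tool_rot: [3.142, -0.001, 2.831]
force: [0.2, 0.4, 0.5]
grip_width: 0.05
grip_force: 0.0
```

{"fn": "arm_command", "kwargs": {"series": [{"x": -0.005,"y": 0.029,"z": -0.015,"wx": 0,"wy": 0,"wz": 0},{"x": -0.005,"y": 0.029,"z": -0.035,"wx": 0,"wy": 0,"wz": 0},{"x": -0.005,"y": 0.029,"z": -0.06,"wx": 0,"wy": 0,"wz": 0},{"x": -0.005,"y": 0.029,"z": -0.085,"wx": 0,"wy": 0,"wz": 0},{"x": -0.005,"y": 0.029,"z": -0.094,"wx": 0,"wy": 0,"wz": 0}]}}

```text
t: 12.3
ee_pos: [0.5139, 0.0141, 0.0603]
tool_rot: [-3.139, -0.005, 2.83]
force: [-1.6, -0.5, 0.2]
grip_width: 0.0499
grip_force: 0.0
```

{"fn": "arm_command", "kwargs": {"series": [{"x": 0,"y": 0,"z": 0,"wx": 0,"wy": 0,"wz": 0},{"x": 0,"y": 0,"z": 0,"wx": 0,"wy": 0,"wz": 0},{"x": 0,"y": 0,"z": 0,"wx": 0,"wy": 0,"wz": 0},{"x": 0,"y": 0,"z": 0,"wx": 0,"wy": 0,"wz": 0},{"x": 0,"y": 0,"z": 0,"wx": 0,"wy": 0,"wz": 0}], "grip": 0.0}}

```text
t: 12.8
ee_pos: [0.5177, 0.0145, 0.0641]
tool_rot: [3.14, 0.001, 2.83]
force: [0.4, 0.1, -0.1]
grip_width: 0.0221
grip_force: 58.8
```

{"fn": "arm_command", "kwargs": {"series": [{"x": 0,"y": 0,"z": 0.01,"wx": 0,"wy": 0,"wz": 0},{"x": 0,"y": 0,"z": 0.03,"wx": 0,"wy": 0,"wz": 0},{"x": 0,"y": 0,"z": 0.055,"wx": 0,"wy": 0,"wz": 0},{"x": 0,"y": 0,"z": 0.08,"wx": 0,"wy": 0,"wz": 0},{"x": 0,"y": 0,"z": 0.1,"wx": 0,"wy": 0,"wz": 0}]}}

```text
t: 13.3
ee_pos: [0.5174, 0.0132, 0.1656]
tool_rot: [3.141, 0.002, 2.829]
force: [0.6, 0.1, -0.4]
grip_width: 0.0219
grip_force: 59.1
```

{"fn": "arm_command", "kwargs": {"series": [{"x": -0.002,"y": -0.025,"z": 0,"wx": 0,"wy": 0,"wz": 0},{"x": -0.005,"y": -0.06,"z": 0,"wx": 0,"wy": 0,"wz": 0},{"x": -0.008,"y": -0.1,"z": 0,"wx": 0,"wy": 0,"wz": 0},{"x": -0.012,"y": -0.14,"z": 0,"wx": 0,"wy": 0,"wz": 0},{"x": -0.016,"y": -0.18,"z": 0,"wx": 0,"wy": 0,"wz": 0}]}}

```text
t: 13.8
ee_pos: [0.5004, -0.168, 0.1643]
tool_rot: [-3.141, 0.001, 2.83]
force: [0.5, -0.8, 0.4]
grip_width: 0.0221
grip_force: 59.1
```

{"fn": "arm_command", "kwargs": {"series": [{"x": -0.004,"y": -0.04,"z": 0,"wx": 0,"wy": 0,"wz": 0},{"x": -0.008,"y": -0.08,"z": 0,"wx": 0,"wy": 0,"wz": 0},{"x": -0.012,"y": -0.12,"z": 0,"wx": 0,"wy": 0,"wz": 0},{"x": -0.0145,"y": -0.15,"z": 0,"wx": 0,"wy": 0,"wz": 0},{"x": -0.0145,"y": -0.1586,"z": 0,"wx": 0,"wy": 0,"wz": 0}]}}

```text
t: 14.3
ee_pos: [0.4839, -0.3304, 0.1647]
tool_rot: [-3.138, 0.001, 2.822]
force: [-1.0, -0.4, -0.7]
grip_width: 0.022
grip_force: 59.1
```

{"fn": "arm_command", "kwargs": {"series": [{"x": 0,"y": 0,"z": -0.025,"wx": 0,"wy": 0,"wz": 0},{"x": 0,"y": 0,"z": -0.055,"wx": 0,"wy": 0,"wz": 0},{"x": 0,"y": 0,"z": -0.085,"wx": 0,"wy": 0,"wz": 0},{"x": 0,"y": 0,"z": -0.11,"wx": 0,"wy": 0,"wz": 0},{"x": 0,"y": 0,"z": -0.116,"wx": 0,"wy": 0,"wz": 0}]}}

```text
t: 14.8
ee_pos: [0.4844, -0.3217, 0.0446]
tool_rot: [3.14, -0.006, 2.831]
force: [-0.6, 0.8, 0.2]
grip_width: 0.0217
grip_force: 59.2
```

{"fn": "arm_command", "kwargs": {"series": [{"x": 0,"y": 0,"z": 0,"wx": 0,"wy": 0,"wz": 0},{"x": 0,"y": 0,"z": -0.003,"wx": 0,"wy": 0,"wz": 0},{"x": 0,"y": 0,"z": -0.006,"wx": 0,"wy": 0,"wz": 0},{"x": 0,"y": 0,"z": -0.01,"wx": 0,"wy": 0,"wz": 0},{"x": 0,"y": 0,"z": -0.01,"wx": 0,"wy": 0,"wz": 0}]}}

```text
t: 15.3
ee_pos: [0.4864, -0.3243, 0.0374]
tool_rot: [3.141, -0.0, 2.83]
force: [-0.6, 0.1, -1.5]
grip_width: 0.0218
grip_force: 59.2
```

{"fn": "arm_command", "kwargs": {"series": [{"x": 0,"y": 0,"z": 0,"wx": 0,"wy": 0,"wz": 0},{"x": 0,"y": 0,"z": 0,"wx": 0,"wy": 0,"wz": 0},{"x": 0,"y": 0,"z": 0,"wx": 0,"wy": 0,"wz": 0},{"x": 0,"y": 0,"z": 0,"wx": 0,"wy": 0,"wz": 0},{"x": 0,"y": 0,"z": 0,"wx": 0,"wy": 0,"wz": 0}], "grip": 0.05}}

```text
t: 15.8
ee_pos: [0.4864, -0.3245, 0.0373]
tool_rot: [-3.142, 0.0, 2.83]
force: [-0.1, -0.2, 0.9]
grip_width: 0.05
grip_force: 0.0
```

{"fn": "arm_command", "kwargs": {"series": [{"x": 0,"y": 0,"z": 0.02,"wx": 0,"wy": 0,"wz": 0},{"x": 0,"y": 0,"z": 0.05,"wx": 0,"wy": 0,"wz": 0},{"x": 0,"y": 0,"z": 0.09,"wx": 0,"wy": 0,"wz": 0},{"x": 0,"y": 0,"z": 0.12,"wx": 0,"wy": 0,"wz": 0},{"x": 0,"y": 0,"z": 0.12,"wx": 0,"wy": 0,"wz": 0}]}}

```text
t: 16.3
ee_pos: [0.4895, -0.3271, 0.1626]
tool_rot: [-3.14, 0.01, 2.829]
force: [0.4, -0.2, -0.3]
grip_width: 0.0502
grip_force: 0.0
```

{"fn": "arm_command", "kwargs": {"series": [{"x": 0.005,"y": 0.045,"z": 0,"wx": 0,"wy": 0,"wz": 0},{"x": 0.01,"y": 0.09,"z": 0,"wx": 0,"wy": 0,"wz": 0},{"x": 0.015,"y": 0.135,"z": 0,"wx": 0,"wy": 0,"wz": 0},{"x": 0.022,"y": 0.18,"z": 0,"wx": 0,"wy": 0,"wz": 0},{"x": 0.03,"y": 0.22,"z": 0,"wx": 0,"wy": 0,"wz": 0}]}}

```text
t: 16.8
ee_pos: [0.5155, -0.1018, 0.1564]
tool_rot: [3.141, -0.002, 2.831]
force: [1.2, -0.5, -0.9]
grip_width: 0.0501
grip_force: 0.0
```

{"fn": "arm_command", "kwargs": {"series": [{"x": 0.005,"y": 0.045,"z": 0,"wx": 0,"wy": 0,"wz": 0},{"x": 0.01,"y": 0.09,"z": 0,"wx": 0,"wy": 0,"wz": 0},{"x": 0.015,"y": 0.135,"z": 0,"wx": 0,"wy": 0,"wz": 0},{"x": 0.022,"y": 0.18,"z": 0,"wx": 0,"wy": 0,"wz": 0},{"x": 0.0255,"y": 0.209,"z": 0,"wx": 0,"wy": 0,"wz": 0}]}}

```text
t: 17.3
ee_pos: [0.5412, 0.1093, 0.1564]
tool_rot: [3.141, -0.001, 2.834]
force: [0.2, 0.8, 1.4]
grip_width: 0.0501
grip_force: 0.0
```

{"fn": "arm_command", "kwargs": {"series": [{"x": 0,"y": 0,"z": -0.015,"wx": 0,"wy": 0,"wz": 0},{"x": 0,"y": 0,"z": -0.035,"wx": 0,"wy": 0,"wz": 0},{"x": 0,"y": 0,"z": -0.06,"wx": 0,"wy": 0,"wz": 0},{"x": 0,"y": 0,"z": -0.085,"wx": 0,"wy": 0,"wz": 0},{"x": 0,"y": 0,"z": -0.094,"wx": 0,"wy": 0,"wz": 0}]}}

```text
t: 17.8
ee_pos: [0.5386, 0.1025, 0.0597]
tool_rot: [-3.137, -0.005, 2.828]
force: [-0.5, -0.0, 0.1]
grip_width: 0.0501
grip_force: 0.0
```

{"fn": "arm_command", "kwargs": {"series": [{"x": 0,"y": 0,"z": 0,"wx": 0,"wy": 0,"wz": 0},{"x": 0,"y": 0,"z": 0,"wx": 0,"wy": 0,"wz": 0},{"x": 0,"y": 0,"z": 0,"wx": 0,"wy": 0,"wz": 0},{"x": 0,"y": 0,"z": 0,"wx": 0,"wy": 0,"wz": 0},{"x": 0,"y": 0,"z": 0,"wx": 0,"wy": 0,"wz": 0}], "grip": 0.0}}

```text
t: 18.3
ee_pos: [0.5428, 0.1057, 0.0643]
tool_rot: [3.139, 0.002, 2.83]
force: [0.6, 2.9, 1.1]
grip_width: 0.0219
grip_force: 58.9
```

{"fn": "arm_command", "kwargs": {"series": [{"x": 0,"y": 0,"z": 0.01,"wx": 0,"wy": 0,"wz": 0},{"x": 0,"y": 0,"z": 0.03,"wx": 0,"wy": 0,"wz": 0},{"x": 0,"y": 0,"z": 0.055,"wx": 0,"wy": 0,"wz": 0},{"x": 0,"y": 0,"z": 0.08,"wx": 0,"wy": 0,"wz": 0},{"x": 0,"y": 0,"z": 0.1,"wx": 0,"wy": 0,"wz": 0}]}}

```text
t: 18.8
ee_pos: [0.5424, 0.1025, 0.1655]
tool_rot: [-3.141, 0.002, 2.828]
force: [-0.2, -0.6, -0.2]
grip_width: 0.0219
grip_force: 59.3
```

{"fn": "arm_command", "kwargs": {"series": [{"x": -0.004,"y": -0.025,"z": 0,"wx": 0,"wy": 0,"wz": 0},{"x": -0.01,"y": -0.06,"z": 0,"wx": 0,"wy": 0,"wz": 0},{"x": -0.016,"y": -0.1,"z": 0,"wx": 0,"wy": 0,"wz": 0},{"x": -0.024,"y": -0.14,"z": 0,"wx": 0,"wy": 0,"wz": 0},{"x": -0.031,"y": -0.18,"z": 0,"wx": 0,"wy": 0,"wz": 0}]}}

```text
t: 19.3
ee_pos: [0.5097, -0.0787, 0.1641]
tool_rot: [-3.14, 0.0, 2.829]
force: [0.1, -0.5, -1.8]
grip_width: 0.0217
grip_force: 59.3
```

{"fn": "arm_command", "kwargs": {"series": [{"x": -0.007,"y": -0.04,"z": 0,"wx": 0,"wy": 0,"wz": 0},{"x": -0.014,"y": -0.08,"z": 0,"wx": 0,"wy": 0,"wz": 0},{"x": -0.022,"y": -0.12,"z": 0,"wx": 0,"wy": 0,"wz": 0},{"x": -0.028,"y": -0.15,"z": 0,"wx": 0,"wy": 0,"wz": 0},{"x": -0.0305,"y": -0.165,"z": 0,"wx": 0,"wy": 0,"wz": 0}]}}

```text
t: 19.8
ee_pos: [0.4775, -0.2462, 0.1644]
tool_rot: [-3.138, 0.0, 2.823]
force: [-0.4, 0.3, -0.6]
grip_width: 0.022
grip_force: 59.3
```

{"fn": "arm_command", "kwargs": {"series": [{"x": 0,"y": 0,"z": -0.025,"wx": 0,"wy": 0,"wz": 0},{"x": 0,"y": 0,"z": -0.055,"wx": 0,"wy": 0,"wz": 0},{"x": 0,"y": 0,"z": -0.085,"wx": 0,"wy": 0,"wz": 0},{"x": 0,"y": 0,"z": -0.11,"wx": 0,"wy": 0,"wz": 0},{"x": 0,"y": 0,"z": -0.116,"wx": 0,"wy": 0,"wz": 0}]}}

```text
t: 20.3
ee_pos: [0.4771, -0.2405, 0.0452]
tool_rot: [-3.14, -0.006, 2.829]
force: [0.0, 0.7, -1.3]
grip_width: 0.0218
grip_force: 59.3
```

{"fn": "arm_command", "kwargs": {"series": [{"x": 0,"y": 0,"z": 0,"wx": 0,"wy": 0,"wz": 0},{"x": 0,"y": 0,"z": -0.003,"wx": 0,"wy": 0,"wz": 0},{"x": 0,"y": 0,"z": -0.006,"wx": 0,"wy": 0,"wz": 0},{"x": 0,"y": 0,"z": -0.01,"wx": 0,"wy": 0,"wz": 0},{"x": 0,"y": 0,"z": -0.01,"wx": 0,"wy": 0,"wz": 0}]}}

```text
t: 20.8
ee_pos: [0.4804, -0.2403, 0.0374]
tool_rot: [3.141, 0.0, 2.83]
force: [-0.4, 0.3, -1.0]
grip_width: 0.0218
grip_force: 59.3
```

{"fn": "arm_command", "kwargs": {"series": [{"x": 0,"y": 0,"z": 0,"wx": 0,"wy": 0,"wz": 0},{"x": 0,"y": 0,"z": 0,"wx": 0,"wy": 0,"wz": 0},{"x": 0,"y": 0,"z": 0,"wx": 0,"wy": 0,"wz": 0},{"x": 0,"y": 0,"z": 0,"wx": 0,"wy": 0,"wz": 0},{"x": 0,"y": 0,"z": 0,"wx": 0,"wy": 0,"wz": 0}], "grip": 0.05}}

```text
t: 21.3
ee_pos: [0.4805, -0.2405, 0.0374]
tool_rot: [-3.142, 0.0, 2.83]
force: [-0.5, 0.1, -0.4]
grip_width: 0.0501
grip_force: 0.0
```

{"fn": "arm_command", "kwargs": {"series": [{"x": 0,"y": 0,"z": 0.02,"wx": 0,"wy": 0,"wz": 0},{"x": 0,"y": 0,"z": 0.05,"wx": 0,"wy": 0,"wz": 0},{"x": 0,"y": 0,"z": 0.09,"wx": 0,"wy": 0,"wz": 0},{"x": 0,"y": 0,"z": 0.12,"wx": 0,"wy": 0,"wz": 0},{"x": 0,"y": 0,"z": 0.12,"wx": 0,"wy": 0,"wz": 0}]}}

```text
t: 21.8
ee_pos: [0.4839, -0.2424, 0.1621]
tool_rot: [3.141, 0.01, 2.829]
force: [0.9, 0.2, 0.5]
grip_width: 0.0502
grip_force: 0.0
```

{"fn": "arm_command", "kwargs": {"series": [{"x": -0.01,"y": 0.04,"z": 0.01,"wx": 0,"wy": 0,"wz": 0.09},{"x": -0.02,"y": 0.08,"z": 0.02,"wx": 0,"wy": 0,"wz": 0.18},{"x": -0.025,"y": 0.12,"z": 0.03,"wx": 0,"wy": 0,"wz": 0.27},{"x": -0.03,"y": 0.16,"z": 0.04,"wx": 0,"wy": 0,"wz": 0.36},{"x": -0.03,"y": 0.2,"z": 0.05,"wx": 0,"wy": 0,"wz": 0.45}], "grip": 0.07}}

```text
t: 22.3
ee_pos: [0.4487, -0.039, 0.2068]
tool_rot: [3.141, -0.002, -3.0]
force: [1.2, 0.7, -0.1]
grip_width: 0.07
grip_force: 0.0
```

```bash
python3 - <<'E'
from workcell import r
import cv2,numpy as np
s=r.camera("scene")["frame"][180:320,360:500,::-1];c=r.camera("top");t=c["frame"][:,:,::-1]
cv2.imwrite("pics/top2.png",t)
o=np.zeros((560,790,3),np.uint8);o[:560,:560]=cv2.resize(s,None,fx=4,fy=4,interpolation=2);b=cv2.resize(t[180:270,140:205],None,fx=3.5,fy=3.5,interpolation=2);o[:b.shape[0],560:560+b.shape[1]]=b;b=cv2.resize(t[180:254,398:476],None,fx=2.9,fy=2.9,interpolation=2);o[330:330+b.shape[0],562:562+b.shape[1]]=b
cv2.imwrite("pics/c2.png",o)
E
```

```text
(no output)
```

View pics/c2.png

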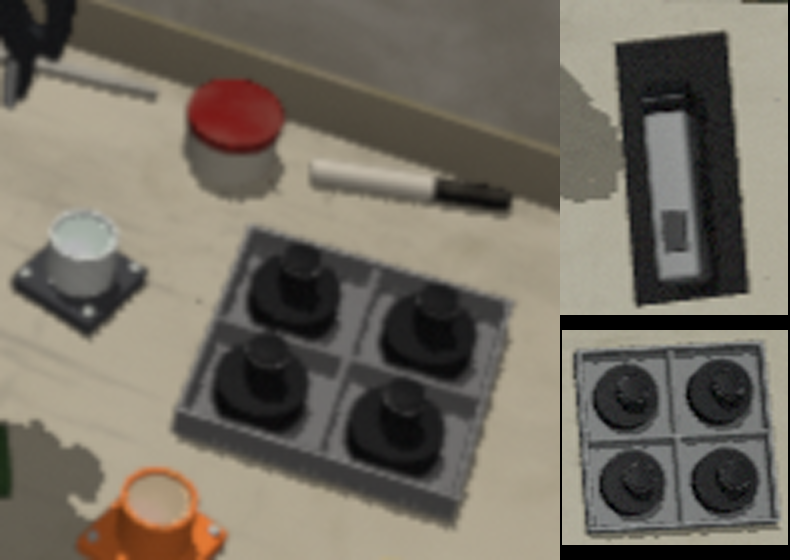

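All four caps stand upright in their pockets. The reader is still on the mat, head to +x. Measuring the reader and the bare lenses.

```bash
python3 - <<'E'
from workcell import r
from h import *
np.set_printoptions(precision=4,suppress=True)
c=r.camera("top"); f=c["frame"]
q=np.array([px2w(c,np.array(p)/3.5+(140,180),.034) for p in [(85,112),(130,108),(143,276),(99,281)]]);m=q.mean(0);d=(q[0]+q[1]-q[2]-q[3])/2
print("case",m,"yaw",np.arctan2(d[1],d[0]),"origin",m[:2]+.0175*d[:2]/np.linalg.norm(d[:2]))
print("tcp",r.read_state()["ee_pos"])
t=f[:,:,::-1];a=cv2.resize(t[175:245,220:400],None,fx=4.4,fy=4.4,interpolation=2);
s=r.camera("scene");b=cv2.resize(s["frame"][170:280,240:420,::-1],None,fx=2.5,fy=2.5,interpolation=2)
o=np.zeros((590,792,3),np.uint8);o[:a.shape[0],:a.shape[1]]=a[:,:792];o[312:312+275,:b.shape[1]]=b
cv2.imwrite("pics/l.png",o)
E
```

```text
case [0.4569 0.3997 0.034 ] yaw 0.13809309084112648 origin [0.4742 0.4021]
tcp [ 0.4504 -0.0371  0.2072]
```

View pics/l.png

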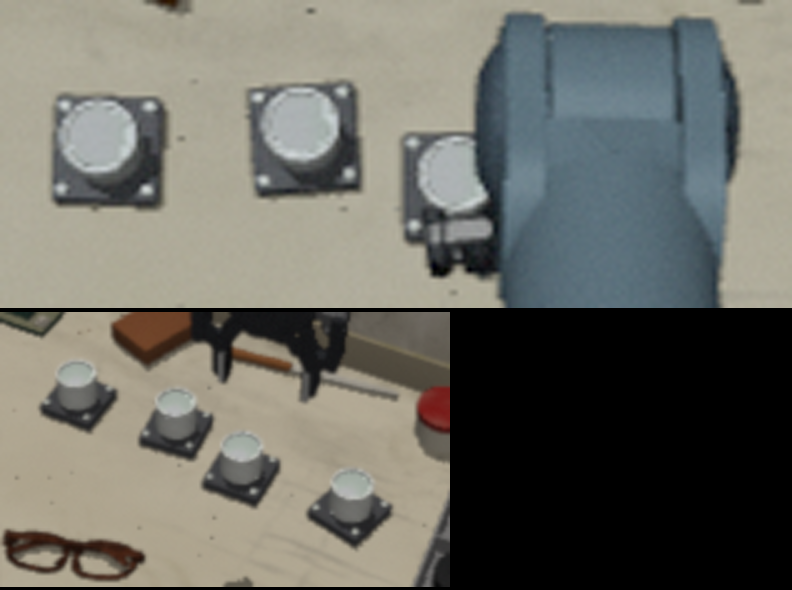

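```bash
python3 - <<'E'
from workcell import r
from h import *
c=r.camera("top");s=r.camera("scene")
for p in [(98,136),(300,124)]: print(px2w(c,np.array(p)/4.4+(220,175),.05).round(4))
for p in [(76,61),(177,91),(242,133),(352,169)]: print(px2w(s,np.array(p)/2.5+(240,170),.05).round(4))
E
```

```text
[0.5349 0.2238 0.05  ]
[0.5451 0.1075 0.05  ]
[0.5302 0.2208 0.05  ]
[0.5392 0.1023 0.05  ]
[0.5153 0.0141 0.05  ]
[ 0.5208 -0.1061  0.05  ]
```

{"fn": "arm_command", "kwargs": {"series": [{"x": 0,"y": 0.04,"z": 0,"wx": 0,"wy": 0,"wz": 0},{"x": 0,"y": 0.085,"z": 0,"wx": 0,"wy": 0,"wz": 0},{"x": 0,"y": 0.13,"z": 0,"wx": 0,"wy": 0,"wz": 0},{"x": 0,"y": 0.175,"z": 0,"wx": 0,"wy": 0,"wz": 0},{"x": 0,"y": 0.22,"z": 0,"wx": 0,"wy": 0,"wz": 0}]}}

```text
t: 23.1
ee_pos: [0.4508, 0.1791, 0.2066]
tool_rot: [-3.141, -0.001, -3.008]
force: [0.9, -0.8, 0.4]
grip_width: 0.0699
grip_force: 0.0
```

{"fn": "arm_command", "kwargs": {"series": [{"x": 0.005,"y": 0.045,"z": 0,"wx": 0,"wy": 0,"wz": 0},{"x": 0.01,"y": 0.09,"z": 0,"wx": 0,"wy": 0,"wz": 0},{"x": 0.015,"y": 0.135,"z": 0,"wx": 0,"wy": 0,"wz": 0},{"x": 0.02,"y": 0.18,"z": 0,"wx": 0,"wy": 0,"wz": 0},{"x": 0.024,"y": 0.223,"z": 0,"wx": 0,"wy": 0,"wz": 0}]}}

```text
t: 23.6
ee_pos: [0.4759, 0.4023, 0.206]
tool_rot: [-3.14, -0.001, -3.007]
force: [1.0, -0.9, 0.2]
grip_width: 0.0704
grip_force: 0.0
```

{"fn": "arm_command", "kwargs": {"series": [{"x": 0,"y": 0,"z": -0.03,"wx": 0,"wy": 0,"wz": 0},{"x": 0,"y": 0,"z": -0.07,"wx": 0,"wy": 0,"wz": 0},{"x": 0,"y": 0,"z": -0.11,"wx": 0,"wy": 0,"wz": 0},{"x": 0,"y": 0,"z": -0.127,"wx": 0,"wy": 0,"wz": 0},{"x": 0,"y": 0,"z": -0.127,"wx": 0,"wy": 0,"wz": 0}]}}

```text
t: 24.1
ee_pos: [0.473, 0.3979, 0.0752]
tool_rot: [-3.135, -0.007, -3.007]
force: [0.2, -0.6, 0.7]
grip_width: 0.0697
grip_force: 0.0
```

```bash
python3 - <<'E'
from workcell import r
from h import *
s=r.camera("scene");t=r.camera("top")
a=cv2.resize(s["frame"][140:250,150:290,::-1],None,fx=4,fy=4,interpolation=2);b=cv2.resize(t["frame"][180:280,140:210,::-1],None,fx=3.3,fy=3.3,interpolation=2)
o=np.zeros((440,795,3),np.uint8);o[:440,:560]=a;o[:b.shape[0],562:562+b.shape[1]]=b
cv2.imwrite("pics/rd.png",o);q=r.read_state();print(q["ee_pos"],q["tool_rot"])
E
```

```text
[0.47560797 0.40106219 0.07979492] [-3.14020186e+00 -2.90600136e-04 -3.00605169e+00]
```

View pics/rd.png

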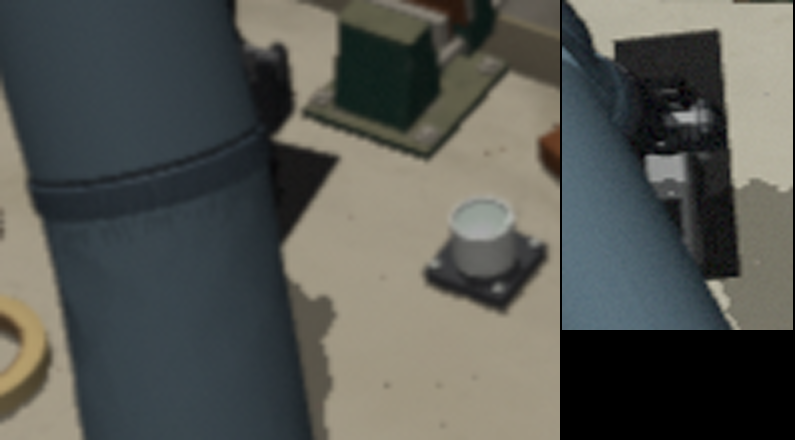

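The arm hides most of the view, but the visible rear edge of the reader matches the earlier measurement. Descending and gripping.

{"fn": "arm_command", "kwargs": {"series": [{"x": 0,"y": 0.001,"z": -0.02,"wx": 0,"wy": 0,"wz": 0},{"x": 0,"y": 0.001,"z": -0.04,"wx": 0,"wy": 0,"wz": 0},{"x": 0,"y": 0.001,"z": -0.055,"wx": 0,"wy": 0,"wz": 0},{"x": 0,"y": 0.001,"z": -0.065,"wx": 0,"wy": 0,"wz": 0},{"x": 0,"y": 0.001,"z": -0.068,"wx": 0,"wy": 0,"wz": 0}]}}

```text
t: 24.7
ee_pos: [0.4744, 0.4032, 0.0118]
tool_rot: [-3.141, -0.001, -3.004]
force: [0.0, 0.8, 0.3]
grip_width: 0.0699
grip_force: 0.0
```

{"fn": "arm_command", "kwargs": {"series": [{"x": 0,"y": 0,"z": 0,"wx": 0,"wy": 0,"wz": 0},{"x": 0,"y": 0,"z": 0,"wx": 0,"wy": 0,"wz": 0},{"x": 0,"y": 0,"z": 0,"wx": 0,"wy": 0,"wz": 0},{"x": 0,"y": 0,"z": 0,"wx": 0,"wy": 0,"wz": 0},{"x": 0,"y": 0,"z": 0,"wx": 0,"wy": 0,"wz": 0}], "grip": 0.0}}

```text
t: 25.2
ee_pos: [0.4753, 0.4045, 0.0136]
tool_rot: [3.14, 0.002, -3.003]
force: [0.3, 0.5, 4.5]
grip_width: 0.0306
grip_force: 62.0
```

{"fn": "arm_command", "kwargs": {"series": [{"x": 0,"y": 0,"z": 0.01,"wx": 0,"wy": 0,"wz": 0},{"x": 0,"y": 0,"z": 0.035,"wx": 0,"wy": 0,"wz": 0},{"x": 0,"y": 0,"z": 0.065,"wx": 0,"wy": 0,"wz": 0},{"x": 0,"y": 0,"z": 0.1,"wx": 0,"wy": 0,"wz": 0},{"x": 0,"y": 0,"z": 0.12,"wx": 0,"wy": 0,"wz": 0}]}}

```text
t: 25.7
ee_pos: [0.4751, 0.404, 0.1351]
tool_rot: [3.14, 0.002, -3.004]
force: [1.3, 1.2, -1.4]
grip_width: 0.031
grip_force: 61.5
```

{"fn": "arm_command", "kwargs": {"series": [{"x": -0.006,"y": -0.02,"z": 0,"wx": 0,"wy": 0,"wz": 0},{"x": -0.015,"y": -0.055,"z": 0,"wx": 0,"wy": 0,"wz": 0},{"x": -0.024,"y": -0.09,"z": 0,"wx": 0,"wy": 0,"wz": 0},{"x": -0.034,"y": -0.125,"z": 0,"wx": 0,"wy": 0,"wz": 0},{"x": -0.042,"y": -0.155,"z": 0,"wx": 0,"wy": 0,"wz": 0}]}}

```text
t: 26.2
ee_pos: [0.4308, 0.2458, 0.1318]
tool_rot: [-3.14, -0.002, -3.004]
force: [0.4, 0.7, -1.1]
grip_width: 0.0309
grip_force: 61.5
```

{"fn": "arm_command", "kwargs": {"series": [{"x": -0.006,"y": -0.025,"z": 0,"wx": 0,"wy": 0,"wz": 0},{"x": -0.01,"y": -0.038,"z": -0.005,"wx": 0,"wy": 0,"wz": 0},{"x": -0.011,"y": -0.041,"z": -0.016,"wx": 0,"wy": 0,"wz": 0},{"x": -0.011,"y": -0.041,"z": -0.03,"wx": 0,"wy": 0,"wz": 0},{"x": -0.011,"y": -0.041,"z": -0.0365,"wx": 0,"wy": 0,"wz": 0}]}}

```text
t: 26.7
ee_pos: [0.4204, 0.2084, 0.0941]
tool_rot: [-3.141, -0.002, -3.002]
force: [-0.3, 0.1, -2.1]
grip_width: 0.0308
grip_force: 61.5
```

```bash
python3 - <<'E'
from workcell import r
from h import *
s=r.camera("scene");t=r.camera("top")
a=cv2.resize(s["frame"][150:260,190:330,::-1],None,fx=3,fy=3,interpolation=2);b=cv2.resize(t["frame"][175:275,205:295,::-1],None,fx=4,fy=4,interpolation=2)
o=np.zeros((400,790,3),np.uint8);o[:330,:420]=a;o[:b.shape[0],425:425+b.shape[1]]=b
cv2.imwrite("pics/r1.png",o);q=r.read_state();print(q["ee_pos"],q["tool_rot"],q["grip_width"])
E
```

```text
[0.42026091 0.20818663 0.09422112] [-3.14043154e+00 -2.80058957e-03 -3.00148388e+00] 0.030666182991800014
```

View pics/r1.png

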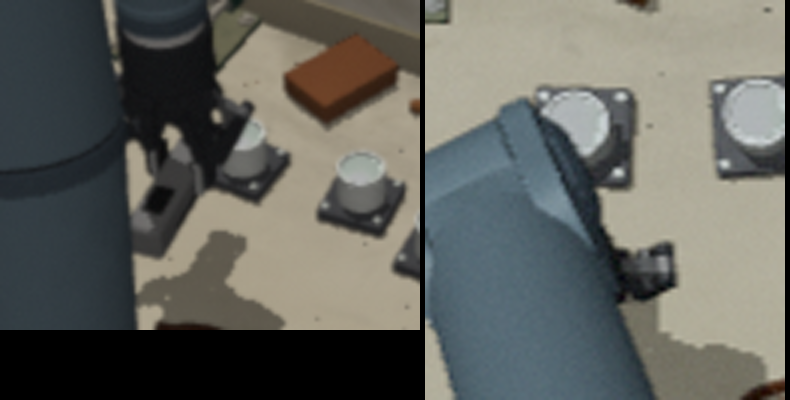

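The reader is held level with its head by lens 1. Comparing its projected outline with the image to check for slip.

```bash
python3 - <<'E'
from workcell import r
from h import *
s=r.camera("scene");q=r.read_state();e=q["ee_pos"];print(e)
psi=q["tool_rot"][2]+np.pi
Rz=R.from_euler('z',psi).as_matrix();o=np.array([e[0],e[1],e[2]-.0105])
a=cv2.resize(s["frame"][150:260,190:330,::-1],None,fx=5,fy=5,interpolation=2)
P=[w2px(s,o+Rz@np.array(p)) for p in [(-.08,.016,.034),(-.08,-.016,.034),(-.08,-.016,0),(.045,-.016,0),(.045,-.016,.034),(.0635,0,.0135)]]
P.append(w2px(s,(.5335,.2225,.049)))
for p in P: cv2.circle(a,tuple(int(v) for v in (p-(190,150)+.5)*5),3,(0,0,255),1)
cv2.imwrite("pics/r2.png",a)
w=o+Rz@[.0635,0,.0135];d=Rz@[.7071,0,-.7071];v=np.array([.5335,.2225,.049])-w;print(psi,v@d,np.linalg.norm(v-d*(v@d)))
E
```

```text
[0.42091404 0.20836392 0.09495656]
0.13992129133622466 0.06994188593643291 0.001844947534902556
```

View pics/r2.png

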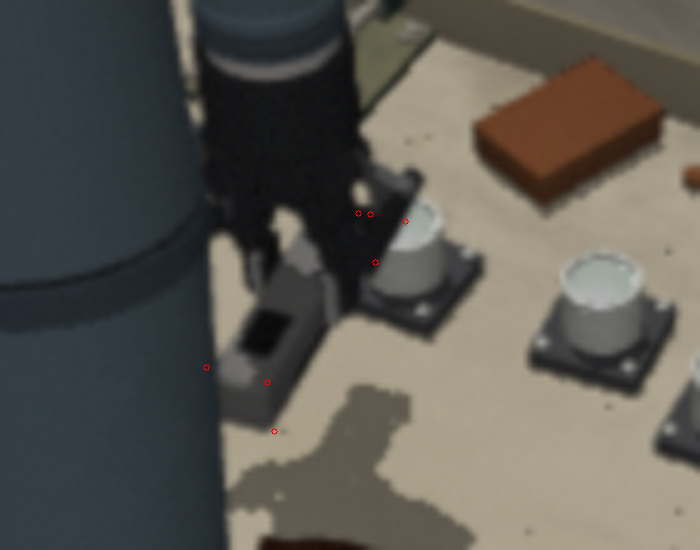

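```bash
cat > ov.py <<'E'
from workcell import r
from h import *
import sys
def ov(name,x0,y0,W,H,k,variants):
    s=r.camera("scene");q=r.read_state();e=q["ee_pos"];psi=q["tool_rot"][2]+np.pi
    im=s["frame"][y0:y0+H,x0:x0+W,::-1]; im=(255*(im/255.)**.5).astype(np.uint8)
    a=cv2.resize(im,None,fx=k,fy=k,interpolation=2);outs=[a]
    pr=[(-.08,.0),(.045,0),(.045,.034),(-.08,.034)]; hd=[(.045,.006),(.056,.006),(.071,.021),(.071,.038),(.045,.038)]
    for dx,pitch in variants:
        b=a.copy();M=R.from_euler('ZY',[psi,pitch]).as_matrix();o=np.array([e[0],e[1],e[2]+.019])
        f=lambda x,y,z:tuple(int(v) for v in (w2px(s,o+M@np.array([x+dx,y,z-.0295]))-(x0,y0)+.5)*k)
        for prof,hw in((pr,.016),(hd,.017)):
            for y in(-hw,hw): cv2.polylines(b,[np.array([f(x,y,z) for x,z in prof])],True,(0,0,255) if y<0 else (0,200,0),1)
        outs.append(b)
    cv2.imwrite(name,np.hstack(outs))
E
python3 -c "
from ov import *
ov('pics/r3.png',228,165,60,80,6,[(0,0)])"
```

```text
(no output)
```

View pics/r3.png

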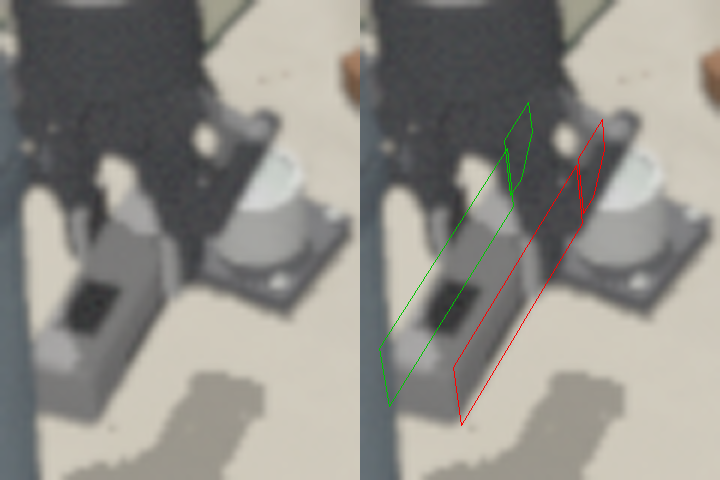

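Outline agrees within about 1 px, so there's no slip. Holding on lens 1 for 2 s.

{"fn": "arm_command", "kwargs": {"series": [{"x": 0,"y": 0,"z": 0,"wx": 0,"wy": 0,"wz": 0},{"x": 0,"y": 0,"z": 0,"wx": 0,"wy": 0,"wz": 0},{"x": 0,"y": 0,"z": 0,"wx": 0,"wy": 0,"wz": 0},{"x": 0,"y": 0,"z": 0,"wx": 0,"wy": 0,"wz": 0},{"x": 0,"y": 0,"z": 0,"wx": 0,"wy": 0,"wz": 0}]}}

```text
t: 27.4
ee_pos: [0.4214, 0.2076, 0.0959]
tool_rot: [3.141, 0.0, -3.003]
force: [-0.2, -0.4, -1.2]
grip_width: 0.0305
grip_force: 61.5
```

{"fn": "arm_command", "kwargs": {"series": [{"x": 0,"y": 0,"z": 0,"wx": 0,"wy": 0,"wz": 0},{"x": 0,"y": 0,"z": 0,"wx": 0,"wy": 0,"wz": 0},{"x": 0,"y": 0,"z": 0,"wx": 0,"wy": 0,"wz": 0},{"x": 0,"y": 0,"z": 0,"wx": 0,"wy": 0,"wz": 0},{"x": 0,"y": 0,"z": 0,"wx": 0,"wy": 0,"wz": 0}]}}

```text
t: 27.9
ee_pos: [0.4214, 0.2075, 0.0957]
tool_rot: [-3.142, -0.0, -3.003]
force: [0.1, -0.9, -1.3]
grip_width: 0.031
grip_force: 61.5
```

{"fn": "arm_command", "kwargs": {"series": [{"x": 0,"y": 0,"z": 0,"wx": 0,"wy": 0,"wz": 0},{"x": 0,"y": 0,"z": 0,"wx": 0,"wy": 0,"wz": 0},{"x": 0,"y": 0,"z": 0,"wx": 0,"wy": 0,"wz": 0},{"x": 0,"y": 0,"z": 0,"wx": 0,"wy": 0,"wz": 0},{"x": 0,"y": 0,"z": 0,"wx": 0,"wy": 0,"wz": 0}]}}

```text
t: 28.4
ee_pos: [0.4214, 0.2076, 0.0958]
tool_rot: [3.142, 0.0, -3.003]
force: [-0.4, -0.1, -1.8]
grip_width: 0.0308
grip_force: 61.5
```

{"fn": "arm_command", "kwargs": {"series": [{"x": 0,"y": 0,"z": 0,"wx": 0,"wy": 0,"wz": 0},{"x": 0,"y": 0,"z": 0,"wx": 0,"wy": 0,"wz": 0},{"x": 0,"y": 0,"z": 0,"wx": 0,"wy": 0,"wz": 0},{"x": 0,"y": 0,"z": 0,"wx": 0,"wy": 0,"wz": 0},{"x": 0,"y": 0,"z": 0,"wx": 0,"wy": 0,"wz": 0}]}}

```text
t: 28.9
ee_pos: [0.4214, 0.2076, 0.0958]
tool_rot: [-3.142, -0.0, -3.003]
force: [1.3, 0.2, -1.6]
grip_width: 0.0305
grip_force: 61.5
```

{"fn": "arm_command", "kwargs": {"series": [{"x": 0,"y": 0,"z": 0,"wx": 0,"wy": 0,"wz": 0},{"x": 0,"y": 0,"z": 0,"wx": 0,"wy": 0,"wz": 0},{"x": 0,"y": 0,"z": 0,"wx": 0,"wy": 0,"wz": 0},{"x": 0,"y": 0,"z": 0,"wx": 0,"wy": 0,"wz": 0},{"x": 0,"y": 0,"z": 0,"wx": 0,"wy": 0,"wz": 0}]}}

```text
t: 29.4
ee_pos: [0.4214, 0.2076, 0.0958]
tool_rot: [3.142, -0.0, -3.003]
force: [-0.7, 0.4, -0.6]
grip_width: 0.0311
grip_force: 61.5
```

{"fn": "arm_command", "kwargs": {"series": [{"x": 0.001,"y": -0.015,"z": 0,"wx": 0,"wy": 0,"wz": 0},{"x": 0.003,"y": -0.045,"z": 0,"wx": 0,"wy": 0,"wz": 0},{"x": 0.006,"y": -0.08,"z": 0,"wx": 0,"wy": 0,"wz": 0},{"x": 0.008,"y": -0.105,"z": 0,"wx": 0,"wy": 0,"wz": 0},{"x": 0.0085,"y": -0.1175,"z": 0,"wx": 0,"wy": 0,"wz": 0}]}}

```text
t: 29.9
ee_pos: [0.4295, 0.0861, 0.0956]
tool_rot: [-3.141, -0.001, -3.008]
force: [0.2, 1.0, -1.9]
grip_width: 0.0305
grip_force: 61.5
```

{"fn": "arm_command", "kwargs": {"series": [{"x": 0,"y": 0,"z": 0,"wx": 0,"wy": 0,"wz": 0},{"x": 0,"y": 0,"z": 0,"wx": 0,"wy": 0,"wz": 0},{"x": 0,"y": 0,"z": 0,"wx": 0,"wy": 0,"wz": 0},{"x": 0,"y": 0,"z": 0,"wx": 0,"wy": 0,"wz": 0},{"x": 0,"y": 0,"z": 0,"wx": 0,"wy": 0,"wz": 0}]}}

```text
t: 30.4
ee_pos: [0.4298, 0.0912, 0.0957]
tool_rot: [3.141, 0.0, -3.001]
force: [0.2, 0.5, -0.8]
grip_width: 0.0307
grip_force: 61.5
```

```bash
python3 -c "
from ov import *
ov('pics/r4.png',260,170,70,85,5,[(0,0)])"
```

```text
(no output)
```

View pics/r4.png

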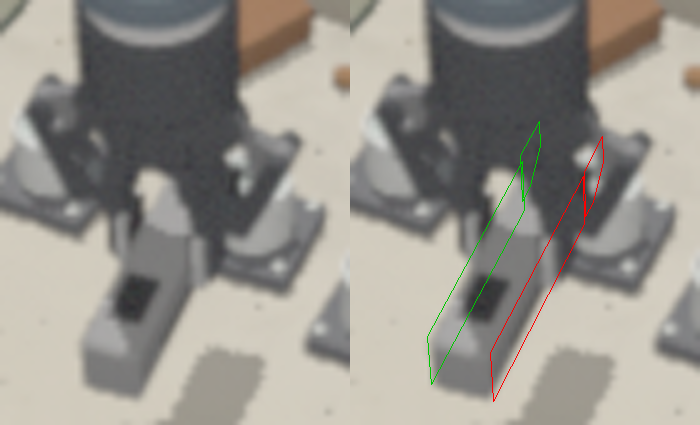

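The outline fits within about 1–2 px (2 mm). Holding on lens 2, then moving to lens 3 (dx −0.0255, dy −0.0905).

{"fn": "arm_command", "kwargs": {"series": [{"x": 0,"y": 0,"z": 0,"wx": 0,"wy": 0,"wz": 0},{"x": 0,"y": 0,"z": 0,"wx": 0,"wy": 0,"wz": 0},{"x": 0,"y": 0,"z": 0,"wx": 0,"wy": 0,"wz": 0},{"x": 0,"y": 0,"z": 0,"wx": 0,"wy": 0,"wz": 0},{"x": 0,"y": 0,"z": 0,"wx": 0,"wy": 0,"wz": 0}]}}

```text
t: 30.95
ee_pos: [0.4299, 0.09, 0.0958]
tool_rot: [-3.142, 0.0, -3.003]
force: [0.5, 0.2, -1.3]
grip_width: 0.0311
grip_force: 61.5
```

{"fn": "arm_command", "kwargs": {"series": [{"x": 0,"y": 0,"z": 0,"wx": 0,"wy": 0,"wz": 0},{"x": 0,"y": 0,"z": 0,"wx": 0,"wy": 0,"wz": 0},{"x": 0,"y": 0,"z": 0,"wx": 0,"wy": 0,"wz": 0},{"x": 0,"y": 0,"z": 0,"wx": 0,"wy": 0,"wz": 0},{"x": 0,"y": 0,"z": 0,"wx": 0,"wy": 0,"wz": 0}]}}

```text
t: 31.45
ee_pos: [0.4299, 0.0901, 0.0958]
tool_rot: [-3.142, -0.0, -3.003]
force: [-0.5, 0.3, -1.6]
grip_width: 0.0307
grip_force: 61.5
```

{"fn": "arm_command", "kwargs": {"series": [{"x": 0,"y": 0,"z": 0,"wx": 0,"wy": 0,"wz": 0},{"x": 0,"y": 0,"z": 0,"wx": 0,"wy": 0,"wz": 0},{"x": 0,"y": 0,"z": 0,"wx": 0,"wy": 0,"wz": 0},{"x": 0,"y": 0,"z": 0,"wx": 0,"wy": 0,"wz": 0},{"x": 0,"y": 0,"z": 0,"wx": 0,"wy": 0,"wz": 0}]}}

```text
t: 31.95
ee_pos: [0.4299, 0.0901, 0.0958]
tool_rot: [-3.142, -0.0, -3.003]
force: [0.5, -1.0, -1.4]
grip_width: 0.0307
grip_force: 61.5
```

{"fn": "arm_command", "kwargs": {"series": [{"x": 0,"y": 0,"z": 0,"wx": 0,"wy": 0,"wz": 0},{"x": 0,"y": 0,"z": 0,"wx": 0,"wy": 0,"wz": 0},{"x": 0,"y": 0,"z": 0,"wx": 0,"wy": 0,"wz": 0},{"x": 0,"y": 0,"z": 0,"wx": 0,"wy": 0,"wz": 0},{"x": 0,"y": 0,"z": 0,"wx": 0,"wy": 0,"wz": 0}]}}

```text
t: 32.45
ee_pos: [0.4299, 0.0901, 0.0958]
tool_rot: [-3.142, -0.0, -3.003]
force: [-0.6, 0.9, -0.5]
grip_width: 0.0305
grip_force: 61.5
```

{"fn": "arm_command", "kwargs": {"series": [{"x": -0.004,"y": -0.015,"z": 0,"wx": 0,"wy": 0,"wz": 0},{"x": -0.011,"y": -0.04,"z": 0,"wx": 0,"wy": 0,"wz": 0},{"x": -0.018,"y": -0.065,"z": 0,"wx": 0,"wy": 0,"wz": 0},{"x": -0.023,"y": -0.083,"z": 0,"wx": 0,"wy": 0,"wz": 0},{"x": -0.0255,"y": -0.0905,"z": 0,"wx": 0,"wy": 0,"wz": 0}]}}

```text
t: 32.95
ee_pos: [0.4029, -0.0033, 0.0955]
tool_rot: [-3.141, -0.001, -3.008]
force: [-0.2, -1.0, -1.4]
grip_width: 0.031
grip_force: 61.5
```

{"fn": "arm_command", "kwargs": {"series": [{"x": 0,"y": 0,"z": 0,"wx": 0,"wy": 0,"wz": 0},{"x": 0,"y": 0,"z": 0,"wx": 0,"wy": 0,"wz": 0},{"x": 0,"y": 0,"z": 0,"wx": 0,"wy": 0,"wz": 0},{"x": 0,"y": 0,"z": 0,"wx": 0,"wy": 0,"wz": 0},{"x": 0,"y": 0,"z": 0,"wx": 0,"wy": 0,"wz": 0}]}}

```text
t: 33.45
ee_pos: [0.4046, 0.0002, 0.0958]
tool_rot: [-3.142, 0.0, -3.002]
force: [-0.5, 0.5, -2.3]
grip_width: 0.0311
grip_force: 61.5
```

{"fn": "arm_command", "kwargs": {"series": [{"x": 0,"y": 0,"z": 0,"wx": 0,"wy": 0,"wz": 0},{"x": 0,"y": 0,"z": 0,"wx": 0,"wy": 0,"wz": 0},{"x": 0,"y": 0,"z": 0,"wx": 0,"wy": 0,"wz": 0},{"x": 0,"y": 0,"z": 0,"wx": 0,"wy": 0,"wz": 0},{"x": 0,"y": 0,"z": 0,"wx": 0,"wy": 0,"wz": 0}]}}

```text
t: 33.95
ee_pos: [0.4044, -0.0005, 0.0958]
tool_rot: [-3.142, -0.0, -3.003]
force: [0.2, 0.6, -1.7]
grip_width: 0.0309
grip_force: 61.5
```

{"fn": "arm_command", "kwargs": {"series": [{"x": 0,"y": 0,"z": 0,"wx": 0,"wy": 0,"wz": 0},{"x": 0,"y": 0,"z": 0,"wx": 0,"wy": 0,"wz": 0},{"x": 0,"y": 0,"z": 0,"wx": 0,"wy": 0,"wz": 0},{"x": 0,"y": 0,"z": 0,"wx": 0,"wy": 0,"wz": 0},{"x": 0,"y": 0,"z": 0,"wx": 0,"wy": 0,"wz": 0}]}}

```text
t: 34.45
ee_pos: [0.4044, -0.0004, 0.0958]
tool_rot: [-3.142, -0.0, -3.003]
force: [-0.3, -0.4, -1.1]
grip_width: 0.0308
grip_force: 61.5
```

{"fn": "arm_command", "kwargs": {"series": [{"x": 0,"y": 0,"z": 0,"wx": 0,"wy": 0,"wz": 0},{"x": 0,"y": 0,"z": 0,"wx": 0,"wy": 0,"wz": 0},{"x": 0,"y": 0,"z": 0,"wx": 0,"wy": 0,"wz": 0},{"x": 0,"y": 0,"z": 0,"wx": 0,"wy": 0,"wz": 0},{"x": 0,"y": 0,"z": 0,"wx": 0,"wy": 0,"wz": 0}]}}

```text
t: 34.95
ee_pos: [0.4044, -0.0004, 0.0958]
tool_rot: [-3.142, -0.0, -3.003]
force: [0.1, -0.6, -1.6]
grip_width: 0.0307
grip_force: 61.5
```

{"fn": "arm_command", "kwargs": {"series": [{"x": 0,"y": 0,"z": 0,"wx": 0,"wy": 0,"wz": 0},{"x": 0,"y": 0,"z": 0,"wx": 0,"wy": 0,"wz": 0},{"x": 0,"y": 0,"z": 0,"wx": 0,"wy": 0,"wz": 0},{"x": 0,"y": 0,"z": 0,"wx": 0,"wy": 0,"wz": 0},{"x": 0,"y": 0,"z": 0,"wx": 0,"wy": 0,"wz": 0}]}}

```text
t: 35.45
ee_pos: [0.4044, -0.0004, 0.0958]
tool_rot: [-3.142, 0.0, -3.003]
force: [0.4, -0.5, -1.5]
grip_width: 0.0308
grip_force: 61.5
```

{"fn": "arm_command", "kwargs": {"series": [{"x": 0.001,"y": -0.015,"z": 0,"wx": 0,"wy": 0,"wz": 0},{"x": 0.002,"y": -0.045,"z": 0,"wx": 0,"wy": 0,"wz": 0},{"x": 0.003,"y": -0.08,"z": 0,"wx": 0,"wy": 0,"wz": 0},{"x": 0.004,"y": -0.108,"z": 0,"wx": 0,"wy": 0,"wz": 0},{"x": 0.004,"y": -0.121,"z": 0,"wx": 0,"wy": 0,"wz": 0}]}}

```text
t: 35.95
ee_pos: [0.4084, -0.1244, 0.0961]
tool_rot: [-3.14, 0.001, -3.007]
force: [-0.9, 1.3, -1.8]
grip_width: 0.0309
grip_force: 61.4
```

{"fn": "arm_command", "kwargs": {"series": [{"x": 0,"y": 0,"z": 0,"wx": 0,"wy": 0,"wz": 0},{"x": 0,"y": 0,"z": 0,"wx": 0,"wy": 0,"wz": 0},{"x": 0,"y": 0,"z": 0,"wx": 0,"wy": 0,"wz": 0},{"x": 0,"y": 0,"z": 0,"wx": 0,"wy": 0,"wz": 0},{"x": 0,"y": 0,"z": 0,"wx": 0,"wy": 0,"wz": 0}]}}

```text
t: 36.45
ee_pos: [0.4084, -0.1204, 0.0957]
tool_rot: [3.141, -0.0, -3.001]
force: [1.0, 0.7, -1.6]
grip_width: 0.0308
grip_force: 61.4
```

```bash
python3 -c "
from ov import *
ov('pics/r5.png',325,195,80,90,5,[(0,0)])"
```

```text
(no output)
```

View pics/r5.png

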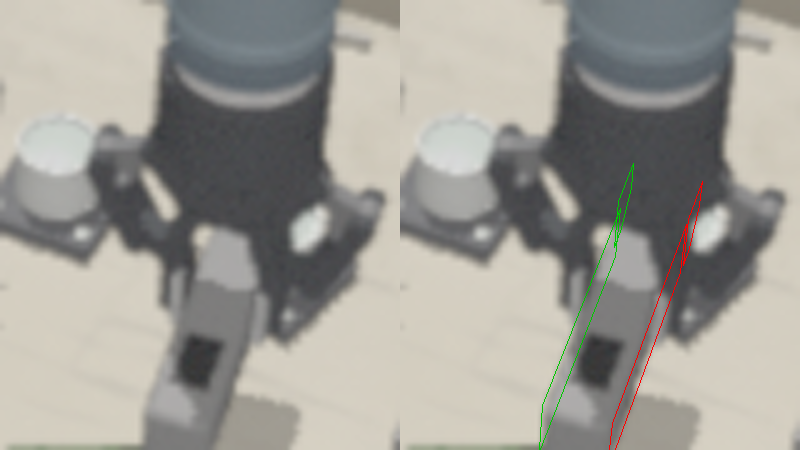

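Outline still fits. Holding on lens 4, then carrying the reader back to the mat.

{"fn": "arm_command", "kwargs": {"series": [{"x": 0,"y": 0,"z": 0,"wx": 0,"wy": 0,"wz": 0},{"x": 0,"y": 0,"z": 0,"wx": 0,"wy": 0,"wz": 0},{"x": 0,"y": 0,"z": 0,"wx": 0,"wy": 0,"wz": 0},{"x": 0,"y": 0,"z": 0,"wx": 0,"wy": 0,"wz": 0},{"x": 0,"y": 0,"z": 0,"wx": 0,"wy": 0,"wz": 0}]}}

```text
t: 37.0
ee_pos: [0.4084, -0.1215, 0.0958]
tool_rot: [-3.142, -0.0, -3.003]
force: [-0.6, -0.8, -1.0]
grip_width: 0.0308
grip_force: 61.4
```

{"fn": "arm_command", "kwargs": {"series": [{"x": 0,"y": 0,"z": 0,"wx": 0,"wy": 0,"wz": 0},{"x": 0,"y": 0,"z": 0,"wx": 0,"wy": 0,"wz": 0},{"x": 0,"y": 0,"z": 0,"wx": 0,"wy": 0,"wz": 0},{"x": 0,"y": 0,"z": 0,"wx": 0,"wy": 0,"wz": 0},{"x": 0,"y": 0,"z": 0,"wx": 0,"wy": 0,"wz": 0}]}}

```text
t: 37.5
ee_pos: [0.4084, -0.1214, 0.0958]
tool_rot: [-3.142, -0.0, -3.003]
force: [0.2, 0.2, -1.5]
grip_width: 0.0308
grip_force: 61.4
```

{"fn": "arm_command", "kwargs": {"series": [{"x": 0,"y": 0,"z": 0,"wx": 0,"wy": 0,"wz": 0},{"x": 0,"y": 0,"z": 0,"wx": 0,"wy": 0,"wz": 0},{"x": 0,"y": 0,"z": 0,"wx": 0,"wy": 0,"wz": 0},{"x": 0,"y": 0,"z": 0,"wx": 0,"wy": 0,"wz": 0},{"x": 0,"y": 0,"z": 0,"wx": 0,"wy": 0,"wz": 0}]}}

```text
t: 38.0
ee_pos: [0.4084, -0.1214, 0.0958]
tool_rot: [-3.142, -0.0, -3.003]
force: [0.2, -1.2, -1.9]
grip_width: 0.0307
grip_force: 61.4
```

{"fn": "arm_command", "kwargs": {"series": [{"x": 0,"y": 0,"z": 0,"wx": 0,"wy": 0,"wz": 0},{"x": 0,"y": 0,"z": 0,"wx": 0,"wy": 0,"wz": 0},{"x": 0,"y": 0,"z": 0,"wx": 0,"wy": 0,"wz": 0},{"x": 0,"y": 0,"z": 0,"wx": 0,"wy": 0,"wz": 0},{"x": 0,"y": 0,"z": 0,"wx": 0,"wy": 0,"wz": 0}]}}

```text
t: 38.5
ee_pos: [0.4084, -0.1214, 0.0958]
tool_rot: [-3.142, -0.0, -3.003]
force: [-0.2, 0.9, -1.8]
grip_width: 0.0307
grip_force: 61.4
```

{"fn": "arm_command", "kwargs": {"series": [{"x": 0,"y": 0.005,"z": 0.01,"wx": 0,"wy": 0,"wz": 0},{"x": 0,"y": 0.025,"z": 0.025,"wx": 0,"wy": 0,"wz": 0},{"x": 0.003,"y": 0.055,"z": 0.04,"wx": 0,"wy": 0,"wz": 0},{"x": 0.006,"y": 0.09,"z": 0.04,"wx": 0,"wy": 0,"wz": 0},{"x": 0.01,"y": 0.125,"z": 0.04,"wx": 0,"wy": 0,"wz": 0}]}}

```text
t: 39.0
ee_pos: [0.4191, 0.005, 0.1373]
tool_rot: [3.141, 0.003, -3.004]
force: [1.3, -0.2, -1.1]
grip_width: 0.0305
grip_force: 61.5
```

{"fn": "arm_command", "kwargs": {"series": [{"x": 0.005,"y": 0.04,"z": 0,"wx": 0,"wy": 0,"wz": 0},{"x": 0.01,"y": 0.08,"z": 0,"wx": 0,"wy": 0,"wz": 0},{"x": 0.015,"y": 0.12,"z": 0,"wx": 0,"wy": 0,"wz": 0},{"x": 0.02,"y": 0.16,"z": 0,"wx": 0,"wy": 0,"wz": 0},{"x": 0.026,"y": 0.2,"z": 0,"wx": 0,"wy": 0,"wz": 0}]}}

```text
t: 39.5
ee_pos: [0.4442, 0.2056, 0.1366]
tool_rot: [3.141, 0.001, -3.003]
force: [1.4, -1.0, -1.7]
grip_width: 0.0304
grip_force: 61.5
```

{"fn": "arm_command", "kwargs": {"series": [{"x": 0.008,"y": 0.04,"z": 0,"wx": 0,"wy": 0,"wz": 0},{"x": 0.015,"y": 0.08,"z": 0,"wx": 0,"wy": 0,"wz": 0},{"x": 0.022,"y": 0.12,"z": 0,"wx": 0,"wy": 0,"wz": 0},{"x": 0.028,"y": 0.16,"z": 0,"wx": 0,"wy": 0,"wz": 0},{"x": 0.032,"y": 0.19,"z": 0,"wx": 0,"wy": 0,"wz": 0}]}}

```text
t: 40.0
ee_pos: [0.4758, 0.3974, 0.1366]
tool_rot: [3.14, 0.001, -3.001]
force: [0.7, -0.6, -1.4]
grip_width: 0.0307
grip_force: 61.5
```

{"fn": "arm_command", "kwargs": {"series": [{"x": 0,"y": 0.01,"z": -0.015,"wx": 0,"wy": 0,"wz": 0},{"x": 0,"y": 0.01,"z": -0.04,"wx": 0,"wy": 0,"wz": 0},{"x": 0,"y": 0.01,"z": -0.065,"wx": 0,"wy": 0,"wz": 0},{"x": 0,"y": 0.01,"z": -0.09,"wx": 0,"wy": 0,"wz": 0},{"x": 0,"y": 0.01,"z": -0.105,"wx": 0,"wy": 0,"wz": 0}]}}

```text
t: 40.5
ee_pos: [0.4746, 0.4005, 0.0277]
tool_rot: [-3.137, -0.004, -3.004]
force: [-0.6, -0.7, -1.4]
grip_width: 0.0308
grip_force: 61.5
```

{"fn": "arm_command", "kwargs": {"series": [{"x": 0,"y": 0,"z": -0.004,"wx": 0,"wy": 0,"wz": 0},{"x": 0,"y": 0,"z": -0.008,"wx": 0,"wy": 0,"wz": 0},{"x": 0,"y": 0,"z": -0.012,"wx": 0,"wy": 0,"wz": 0},{"x": 0,"y": 0,"z": -0.016,"wx": 0,"wy": 0,"wz": 0},{"x": 0,"y": 0,"z": -0.016,"wx": 0,"wy": 0,"wz": 0}]}}

```text
t: 41.0
ee_pos: [0.4765, 0.4037, 0.015]
tool_rot: [3.141, 0.0, -3.003]
force: [0.6, 0.8, -0.9]
grip_width: 0.0311
grip_force: 61.5
```

{"fn": "arm_command", "kwargs": {"series": [{"x": 0,"y": 0,"z": -0.001,"wx": 0,"wy": 0,"wz": 0},{"x": 0,"y": 0,"z": -0.0015,"wx": 0,"wy": 0,"wz": 0},{"x": 0,"y": 0,"z": -0.0015,"wx": 0,"wy": 0,"wz": 0},{"x": 0,"y": 0,"z": -0.0015,"wx": 0,"wy": 0,"wz": 0},{"x": 0,"y": 0,"z": -0.0015,"wx": 0,"wy": 0,"wz": 0}]}}

```text
t: 41.5
ee_pos: [0.4766, 0.4038, 0.0136]
tool_rot: [3.141, 0.001, -3.003]
force: [0.7, 0.3, 0.1]
grip_width: 0.0308
grip_force: 61.7
```

{"fn": "arm_command", "kwargs": {"series": [{"x": 0,"y": 0,"z": 0,"wx": 0,"wy": 0,"wz": 0},{"x": 0,"y": 0,"z": 0,"wx": 0,"wy": 0,"wz": 0},{"x": 0,"y": 0,"z": 0,"wx": 0,"wy": 0,"wz": 0},{"x": 0,"y": 0,"z": 0,"wx": 0,"wy": 0,"wz": 0},{"x": 0,"y": 0,"z": 0,"wx": 0,"wy": 0,"wz": 0}], "grip": 0.07}}

```text
t: 42.0
ee_pos: [0.4764, 0.4036, 0.0133]
tool_rot: [-3.142, 0.0, -3.003]
force: [0.0, 1.0, -0.2]
grip_width: 0.0698
grip_force: 0.0
```

{"fn": "arm_command", "kwargs": {"series": [{"x": 0,"y": 0,"z": 0.015,"wx": 0,"wy": 0,"wz": 0},{"x": 0,"y": 0,"z": 0.045,"wx": 0,"wy": 0,"wz": 0},{"x": 0,"y": 0,"z": 0.085,"wx": 0,"wy": 0,"wz": 0},{"x": 0,"y": 0,"z": 0.125,"wx": 0,"wy": 0,"wz": 0},{"x": 0,"y": 0,"z": 0.165,"wx": 0,"wy": 0,"wz": 0}]}}

```text
t: 42.5
ee_pos: [0.4764, 0.4035, 0.181]
tool_rot: [3.141, 0.001, -3.004]
force: [0.5, 0.3, 0.2]
grip_width: 0.07
grip_force: 0.0
```

{"fn": "arm_command", "kwargs": {"series": [{"x": 0,"y": -0.04,"z": 0.02,"wx": 0,"wy": 0,"wz": 0},{"x": 0,"y": -0.085,"z": 0.03,"wx": 0,"wy": 0,"wz": 0},{"x": 0,"y": -0.13,"z": 0.03,"wx": 0,"wy": 0,"wz": 0},{"x": 0,"y": -0.175,"z": 0.03,"wx": 0,"wy": 0,"wz": 0},{"x": 0,"y": -0.22,"z": 0.03,"wx": 0,"wy": 0,"wz": 0}]}}

```text
t: 43.0
ee_pos: [0.4765, 0.1818, 0.2098]
tool_rot: [3.141, 0.002, -3.003]
force: [1.4, -0.4, 0.6]
grip_width: 0.0699
grip_force: 0.0
```

{"fn": "arm_command", "kwargs": {"series": [{"x": 0,"y": -0.04,"z": 0,"wx": 0,"wy": 0,"wz": 0},{"x": 0,"y": -0.08,"z": 0,"wx": 0,"wy": 0,"wz": 0},{"x": 0,"y": -0.12,"z": 0,"wx": 0,"wy": 0,"wz": 0},{"x": 0,"y": -0.15,"z": 0,"wx": 0,"wy": 0,"wz": 0},{"x": 0,"y": -0.15,"z": 0,"wx": 0,"wy": 0,"wz": 0}]}}

```text
t: 43.5
ee_pos: [0.4763, 0.0277, 0.2095]
tool_rot: [-3.141, 0.001, -3.013]
force: [0.2, -0.4, 0.3]
grip_width: 0.0702
grip_force: 0.0
```

```bash
python3 - <<'E'
from workcell import r
import cv2
c=r.camera("top"); cv2.imwrite("pics/f.png",cv2.resize(c["frame"][130:280,140:490,::-1],None,fx=2.25,fy=2.25,interpolation=2))
E
```

```text
(no output)
```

View pics/f.png

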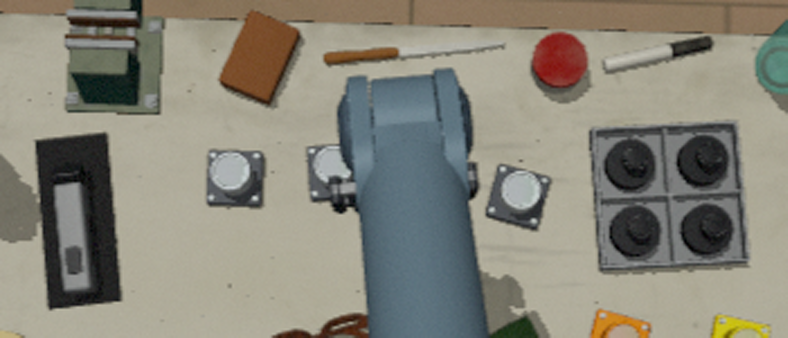

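The reader lies flat on its mat (70,235), all four caps are in the rack pockets, and the bystanders haven't moved. Handing in.

```bash
python3 -c "
from workcell import r
print(r.close_job())"
```

```text
the job is handed in; nothing more can be done
None
```

I handed the job in at about 44 s: all four caps are upright in rack pockets of their own, each lens was read left to right for at least 2 s, and the reader is back flat on its mat; the hand-in returned no verdict.

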